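# Inspect the blue dish at the camera and load it into the nest

### The arm

A 6-joint arm with a two-finger parallel gripper is mounted at the origin on the work surface. World frame = base frame: x ahead of the robot, y to its left, z up, the work surface at z = 0. Lengths are in m, angles in rad, forces in N, time in s.
With the tool pointing down it reaches from about 0.25 to 0.775 m from the base axis. Payload 4 kg.
Tool frame: the origin (TCP) lies on the mounting face of the last link; the fingertips stand 199 mm ahead of it and the grasp point (between the pads) lies 180 mm ahead of it; x points along the fingers, y is the direction in which the jaws open and shut, and the axes are right-handed (so a half turn about x gives the same grasp; the last joint's range is limited). The gripper opens to 94 mm and grips with 3 to 60 N. Pads are 16 mm wide; open, the fingers measure 119 mm over their backs; the gripper's body (75 mm by 177 mm) begins 78 mm behind the grasp point.
Start: joints at [1.048, 0.087, 1.371, -0, 1.684, -0.103], TCP at [0.224, 0.502, 0.405] pointing down, gripper open.
Joint ranges: [-3.1, 3.1], [-0.76, 2.03], [0.27, 2.55], [-1.08, 4.22], [0.17, 2.65], [-2.57, 2.57]. Speed limits (rad/s): [2.79, 2.79, 3.14, 3.14, 3.14, 3.14].

### API

Orientations are given as [roll, pitch, yaw] about the fixed x, y, z axes, in that order (R = Rz(yaw) Ry(pitch) Rx(roll)).
In Python, from bench import robot gives the robot as it stands. The module is installed in compiled form; this text tells all that it offers.
- The arm moves only by the shell command python3 -m pendant 'ROWS'. ROWS is a JSON object of lists of equal length, an entry for each row: "turn": the turn, a rotation vector about the world's x, y, z in rad, a list of three; "delta_pos": the shift along the world's x, y, z in cm, a list of three; "gripper": the finger opening in cm, from 0 to 9.4. In form: {"turn": [[ax, ay, az], ...], "delta_pos": [[dx, dy, dz], ...], "gripper": [gripper, ...]}. A call has 1 to 8 rows; each row shifts and turns the commanded pose from where the row before left it; what a row does not reach is not made up. A row lasts 1/8 s, in which the tool goes at most 62.5 mm and 10.7 degrees, less where a joint would pass 70% of its speed; a pose out of reach is approached as far as the arm can. A call with a gripper value outside its range is refused whole. The fingers move at their own pace and stop on an object; the grip force is fixed at half the most. Time passes only in rows, so rows that do not move let the fingers close. It gives the time, the measured TCP pose, the force and the opening at its end, in the units of the state.
- robot.get_obs(): the state, without advancing time (a new reading comes with each control period).
- robot.snapshot(name): name is "scene" or "side" or "wrist"; returns (picture, depth): 420x560x3 uint8, red, green, blue; 420x560 float32, m along the optical axis (not along the pixel's ray), 0 where there is no reading.
- robot.camera_params(name): a dict with "vertical_fov" (degrees; the focal length in pixels is half the picture's height over the tangent of half this angle, whatever the lens; pixels are square), "cx", "cy" (the principal point, pixels), "k1" (the pictures are not rectified: a ray, as slopes to the right and down, at radius r is drawn at 1 + k1 r^2 times it, then the intrinsics apply), "R" (3x3) and "t" (3): a world point X has camera coordinates R X + t; the wrist camera has in their place "T_tool_cam" (4x4, takes a point from camera to tool coordinates, whose origin is the TCP and whose axes are the tool frame's). Camera axes: x right, y down, z forward; pixel columns grow to the right and rows downward; lengths in m; the calibration is good to about 2 mm. A picture is of the moment at which its call begins: read the wrist's pose just before it. camera_params takes no time and is no camera call.
- robot.close_job(): hands the job in, once; it reports no verdict.
The state is a dict: "time": time; "joint_positions": joint angles; "qvel": joint speeds; "joint_torque": joint torques, N m; "tool_pos": TCP position; "ee_rot": TCP orientation; "wrist_force": force on the tool from outside, world axes, zero at the start; "wrist_torque": the same for the moment, N m; "width": finger opening in m.
Only numpy, scipy, OpenCV 4.12 (cv2) and the standard library are available. Lean on these libraries where they do the work, as an engineer would, in place of code of your own. Each camera call takes 0.05 s, during which the arm holds its last target. There are 200 camera calls.

### The job

Take the blue closed dish out of the rack and hold it still and upright at the inspection camera, centred between the two red pointers with its window facing the lens, for two seconds. Then set it on the slanted rest, leaning window up against the board, and let go; take it again another way so that you can lay it flat, window up, in the aluminium nest and press it down, bed and all, until it is flush with the rim. Do not drop it, leave the other two dishes in their slots and do not disturb the bottle.

Things in the scene. Friction and masses are not known exactly. Their poses are not given: they have to be found in the camera images.
- dish_blue: blue closed flat dish, 14 mm thick (x), 60 mm wide (y), 100 mm tall (z), about 120 g; starts upright in a rack slot. Origin: centre of its bottom edge; z runs up to the top edge, +x is the normal of the window face (white panel with rows of dark pins, steel strip near the top); the -x face has a black panel
- dish_blue_center (a point): middle of the blue dish, 50 mm above its origin along its z
- dish_white: white dish of the same shape in another slot (leave alone); origin at the centre of its bottom
- dish_grey: grey dish of the same shape in another slot (leave alone); origin at the centre of its bottom
- rack: black rack, 186 (x) x 84 (y) x 40 mm high, fixed; three slots 60 mm apart along its x, each 17 mm wide (x) and 64 mm long (y); slot floor at height 10 mm, walls up to 40 mm, so that the upper 70 mm of a dish stands free. Origin: centre of the underside. Its +x side is where the windows face
- station: inspection station, fixed: blue base 6 mm thick, x -15 to 170, 170 mm wide; two 10 mm posts at y = +-76 mm, 166 mm high, each with an inward red-tipped pointer at height 160 mm, tip at y = +-50 mm; camera head at +x (from x 102 mm, top at 190 mm) looking to -x. Origin: on the table below the viewing point; +x points to the camera
- view (a point): viewing point midway between the red pointer tips, 160 mm above the table; the middle of the dish belongs here, dish z up, dish x along the station's +x
- rest: slanted blue rest, fixed: base 120 x 90 x 8 mm; board 40 mm wide (y), 66 mm long, leaning back 30 deg from upright, its face looking to +x and up; at its foot a ledge 60 mm wide with a yellow lip 8 mm high, 18 mm in front of the board's face. The ledge's inner corner lies at x 30, z 35 mm. Origin: centre of the underside
- rest_seat (a point): where the middle of the dish comes when it leans fully on board and ledge: 50 mm up the slope from the inner corner and 7 mm off the board
- nest: aluminium nest, fixed: 135 (x) x 95 (y) x 28 mm high; recess 103 mm along x by 63 mm along y for the dish lying flat; rim at height 28 mm; along both long sides the walls are cut away over the middle 62 mm down to height 6 mm, for the fingers. Origin: centre of the underside
- nest_seat (a point): where the middle of the dish comes when it lies flush in the nest: 21 mm above the table on the nest's axis
- bed (a joint): stiff orange bed (94 x 50 mm) inside the nest, slides down; 0 = raised (its top at height 22 mm above the table), 0.008 m = fully down (top at 14 mm, the dish then flush). Stays where it is left; needs about 7 N to move
- bottle: small amber bottle with a white cap, 38 mm diameter, 75 mm high (do not disturb); origin at the centre of its bottom
- lens (a point): centre of the inspection camera's lens, 100 mm from the viewing point along the station's +x

How it is judged:
By the outcome, as a careful person would: the job done as asked, in the order asked, and still so for the second after the job is handed in, with the robot touching nothing.
It also fails if it takes over 67 s, if anything falls off the work surface, if the arm or the gripper's body presses on something with over 40 N, if the wrist force passes 120 N, or if a joint passes its speed limit or range.

## Working session

There is one attempt and no reset: what is moved stays moved. The work goes in short steps, Python scripts to look and compute and a shell command to move; the robot and the scene stay as the last step left them, time stands still between calls to the robot, and variables do not carry over. Pictures are saved under pics/ and viewed, and the job is handed in when it is done.

```bash
mkdir -p pics
cat > h.py <<'E'
import numpy as np, cv2
from bench import robot
from scipy.spatial.transform import Rotation as Ro
def snap(name,fn):
    o=robot.get_obs(); im,d=robot.snapshot(name); cv2.imwrite('pics/'+fn+'.png',im[:,:,::-1]); np.savez('pics/'+fn+'.npz',im=im,d=d,p=o['tool_pos'],r=o['ee_rot']); return im,d
def K(name):
    c=robot.camera_params(name); f=210/np.tan(np.radians(c['vertical_fov'])/2)
    return c,f
def Twc(name,o=None):
    c,f=K(name)
    if 'R' in c:
        R=np.array(c['R']);t=np.array(c['t']);return R.T,-R.T@t
    T=np.array(c['T_tool_cam']);Rt=Ro.from_euler('xyz',o['r']).as_matrix()
    return Rt@T[:3,:3],Rt@T[:3,3]+o['p']
def ray(name,uv,o=None):
    c,f=K(name);uv=np.atleast_2d(uv).astype(float)
    m=np.array([[f,0,c['cx']],[0,f,c['cy']],[0,0,1]])
    n=cv2.undistortPoints(uv[:,None],m,np.array([c['k1'],0,0,0,0]))[:,0]
    R,p=Twc(name,o); return np.c_[n,np.ones(len(n))]@R.T,p
def onz(name,uv,z,o=None):
    d,p=ray(name,uv,o); return p+d*((z-p[2])/d[:,2])[:,None]
def cloud(name,o):
    # full world cloud from saved npz
    v,u=np.mgrid[0:420,0:560]; d,p=ray(name,np.c_[u.ravel(),v.ravel()],o)
    return (p+d*o['d'].reshape(-1,1)).reshape(420,560,3)
E
python3 - <<'E'
from h import *
o=robot.get_obs(); print(o)
for n in ['scene','side','wrist']:
    snap(n,n+'0'); c,f=K(n); print(n,c,f)
E
```

```text
{'time': 0.0, 'joint_positions': array([ 1.04791865e+00,  8.79175395e-02,  1.37226217e+00,  5.59795450e-05,
        1.68362560e+00, -1.03070365e-01]), 'qvel': array([ 3.52625081e-04,  1.21297223e-03, -2.98237307e-06,  7.45531994e-04,
        6.38163425e-04, -2.84601011e-05]), 'joint_torque': array([-2.06799177e-04, -3.40182745e+01, -3.02427721e+01,  7.18335528e-02,
        3.28881992e-02, -1.47083697e-04]), 'tool_pos': array([0.22408903, 0.50213921, 0.40352018]), 'ee_rot': array([-1.69900648,  1.56858297, -2.11880755]), 'wrist_force': array([-0.41908211,  0.67503603, -0.11529691]), 'wrist_torque': array([-0.01001648, -0.01307209,  0.01168658]), 'width': 0.09418161900225906}
scene {'vertical_fov': 49.930239802608654, 'cx': 280.34443873616345, 'cy': 202.6066991093555, 'k1': -0.15154858754682987, 'R': array([[-0.09348888,  0.99556071,  0.01089535],
       [ 0.8098631 ,  0.08240706, -0.5808019 ],
       [-0.5791214 , -0.04547477, -0.81397202]]), 't': array([ 0.06051795, -0.41674878,  1.42513605])} 451.0631662569694
side {'vertical_fov': 48.009096063787396, 'cx': 276.1098471043252, 'cy': 209.9898322465681, 'k1': -0.09613056875687347, 'R': array([[ 0.71901841, -0.69489419, -0.01160124],
       [-0.54096583, -0.54911067, -0.63705059],
       [ 0.43631238,  0.46432698, -0.77073469]]), 't': array([-0.43491981,  0.38400795,  1.00773824])} 471.56697922675414
wrist {'vertical_fov': 62.21470298413799, 'cx': 277.5088271290311, 'cy': 201.81885185226974, 'k1': -0.05243385317491177, 'T_tool_cam': array([[ 6.14696376e-04, -2.73545941e-01,  9.61858742e-01,
         1.98586912e-02],
       [ 9.99998655e-01, -1.29470114e-03, -1.00727451e-03,
        -2.04206567e-04],
       [ 1.52085546e-03,  9.61858067e-01,  2.73544777e-01,
        -7.94243147e-02],
       [ 0.00000000e+00,  0.00000000e+00,  0.00000000e+00,
         1.00000000e+00]])} 348.020010446183
```

View pics/scene0.png

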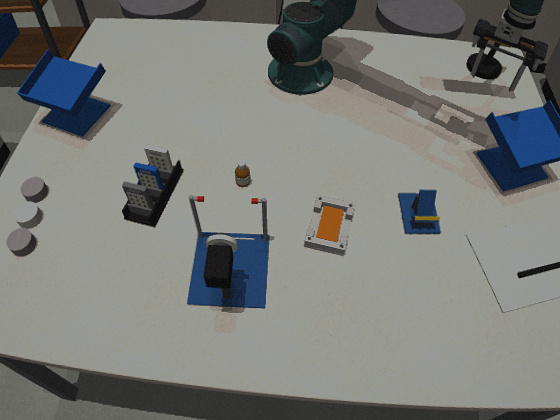

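View pics/side0.png

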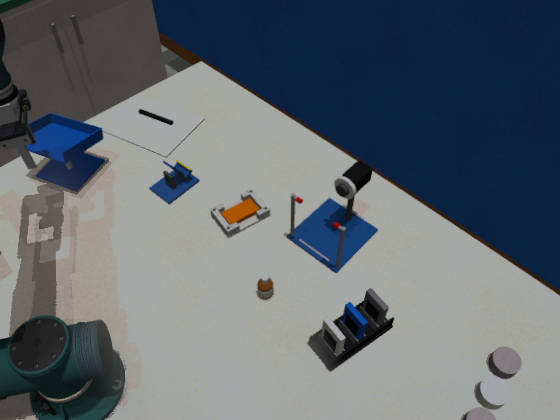

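View pics/wrist0.png

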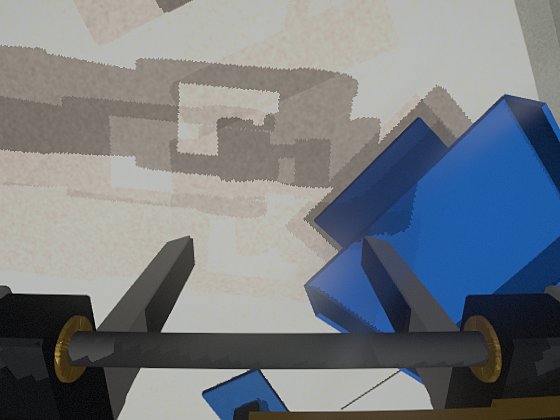

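The scene view shows the rack at about (150,190) with the blue dish in the middle slot. The bottle is at (242,175) and the red pointers at (200,198) and (258,201). The nest is at (330,225), the rest at (422,212).

```bash
cat > m.py <<'E'
from h import *
np.set_printoptions(precision=4,suppress=True)
for n in ['scene','side']:
    o=np.load(f'pics/{n}0.npz'); im=o['im']; W=cloud(n,o); hsv=cv2.cvtColor(im,cv2.COLOR_RGB2HSV).astype(int)
    H,S,V=hsv[...,0],hsv[...,1],hsv[...,2]; X=W[...,0];Y=W[...,1];Z=W[...,2]; ok=o['d']>0
    tab=ok&(V>150)&(S<40)&(X>.3)&(X<.9)&(abs(Y)<.4)&(abs(Z)<.02); print(n,'cam',Twc(n)[1],'table z',np.median(Z[tab]))
    B=(X>.2)&(X<.95)&(abs(Y)<.6)&ok
    def rep(lbl,m):
        P=W[m&B]
        if len(P)<3: print(lbl,len(P));return
        q=P[:,:2].astype(np.float32); r=cv2.minAreaRect(q)
        print(lbl,len(P),'med',np.median(P,0),'zmin/max',np.percentile(P[:,2],[2,98]),'rect c',np.array(r[0]),np.array(r[1]),round(r[2],1))
    red=((H<5)|(H>174))&(S>170)&(V>120)
    _,lab,st,ce=cv2.connectedComponentsWithStats((red&B).astype(np.uint8))
    for i in range(1,len(st)):
        if st[i,4]>8: rep(f'red{ce[i]}',lab==i)
    blue=(H>100)&(H<125)&(S>150)&(V>40)
    _,lab,st,ce=cv2.connectedComponentsWithStats((blue&B).astype(np.uint8))
    for i in range(1,len(st)):
        if st[i,4]>40: rep(f'blue{ce[i]}',lab==i)
    rep('orange',(H>8)&(H<18)&(S>220)&(V>180)&(Z<.04))
    rep('yellow',(H>20)&(H<32)&(S>180)&(V>150))
    rep('amber',(H>5)&(H<20)&(S>120)&(Z>.02)&(Z<.09)&(V<200))
    rep('rackblack',(V<60)&(S<120)&(Z>.015)&(Z<.06)&(Y<-.05)&(X<.75))
    rep('dishes',(Z>.075)&(Z<.13)&(Y<-.15)&(X<.8))
    hi=(Z>.1)&(Z<.115)&(Y<-.1)&(X<.75)
    _,lab,st,ce=cv2.connectedComponentsWithStats((hi&B).astype(np.uint8))
    for i in range(1,len(st)):
        if st[i,4]>8: rep(f'top{ce[i]}',lab==i)
    nest=(Z>.022)&(Z<.034)&(Y>.03)&(Y<.3)&(S<60)
    rep('nestrim',nest)
E
python3 m.py
python3 - <<'E'
import cv2
a=cv2.imread('pics/scene0.png');b=cv2.imread('pics/side0.png')
c=cv2.resize(a[120:320,110:290],None,fx=3,fy=3)
d=cv2.resize(b[270:380,300:410],None,fx=3,fy=3)
e=cv2.resize(a[170:270,290:450],None,fx=3,fy=3)
cv2.imwrite('pics/c1.png',c)
import numpy as np
z=np.zeros((640,490,3),np.uint8);z[:330,:330]=d;z[335:635,:480]=e;cv2.imwrite('pics/c2.png',z)
E
```

```text
scene cam [1.1685 0.0389 0.9173] table z -4.88354352334297e-05
red[200. 198.] 15 med [ 0.6396 -0.1691  0.1662] zmin/max [0.1631 0.1692] rect c [ 0.6391 -0.1693] [0.0099 0.0051] 89.7
red[254.1875 199.9375] 16 med [ 0.6327 -0.0576  0.1657] zmin/max [0.1629 0.1682] rect c [ 0.632  -0.0567] [0.0046 0.0104] 21.3
blue[85.9164 88.3418] 670 med [ 0.2752 -0.5702  0.1305] zmin/max [0.1021 0.1617] rect c [ 0.2827 -0.5728] [0.0612 0.1616] 86.3
blue[ 96.6437 113.915 ] 247 med [ 0.2491 -0.5881  0.0087] zmin/max [0.0022 0.0126] rect c [ 0.2681 -0.5911] [0.0356 0.1332] 78.9
blue[504.9831 148.6966] 2195 med [0.3407 0.5644 0.1146] zmin/max [0.004  0.1545] rect c [0.349  0.5762] [0.1668 0.1069] 21.7
blue[150.     171.9471] 227 med [ 0.5262 -0.3169  0.1068] zmin/max [0.0417 0.1121] rect c [ 0.4988 -0.3317] [0.0585 0.0708] 86.7
blue[418.3567 211.1562] 1082 med [0.5293 0.3222 0.009 ] zmin/max [0.0042 0.0878] rect c [0.5154 0.3335] [0.1179 0.0901] 5.3
blue[233.3534 274.3223] 3565 med [ 0.7324 -0.0836  0.0059] zmin/max [0.0026 0.0095] rect c [ 0.7211 -0.1092] [0.2036 0.1673] 3.3
orange 0
yellow 0
amber 581 
[... 2372 characters left out ...]
364  0.1053] zmin/max [0.0766 0.113 ] rect c [ 0.5384 -0.2698] [0.2163 0.1411] 72.3
top[339.8    243.6667] 15 med [ 0.6296 -0.1927  0.1089] zmin/max [0.1027 0.1143] rect c [ 0.6304 -0.1918] [0.0046 0.0093] 30.3
top[376.9095 299.7437] 199 med [ 0.5749 -0.3478  0.1083] zmin/max [0.101 0.112] rect c [ 0.577  -0.3462] [0.0614 0.0166] 82.1
top[355.8068 314.1836] 207 med [ 0.5158 -0.3368  0.1083] zmin/max [0.1006 0.1118] rect c [ 0.5175 -0.336 ] [0.0598 0.015 ] 80.8
top[333.7536 328.981 ] 211 med [ 0.4567 -0.3266  0.1088] zmin/max [0.1016 0.1127] rect c [ 0.4582 -0.3262] [0.0589 0.0149] 82.2
nestrim 507 med [0.5428 0.1038 0.0279] zmin/max [0.0225 0.032 ] rect c [0.5737 0.1089] [0.0976 0.1384] 81.0
```

View pics/c1.png

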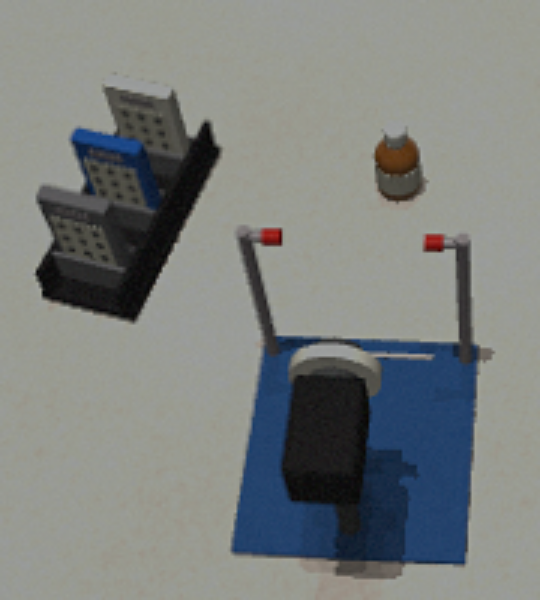

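View pics/c2.png

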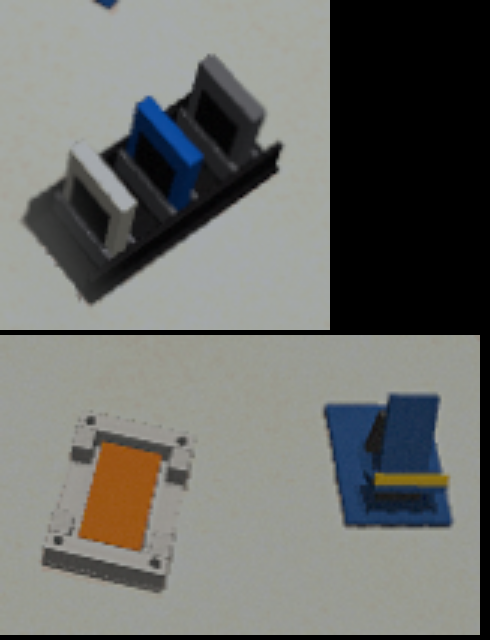

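```bash
cat >> h.py <<'E'
np.set_printoptions(precision=4,suppress=True)
def yawv(deg): a=np.radians(deg); return np.array([np.cos(a),np.sin(a),0]),np.array([-np.sin(a),np.cos(a),0])
def goal(gp,app,jaw,L=.18,flip=None):
    o=robot.get_obs(); R0=Ro.from_euler('xyz',o['ee_rot']); x=np.array(app)/np.linalg.norm(app); best=None
    for s in ([1,-1] if flip is None else [flip]):
        y=s*np.array(jaw); y=y-x*(x@y); y/=np.linalg.norm(y)
        v=(Ro.from_matrix(np.c_[x,y,np.cross(x,y)])*R0.inv()).as_rotvec()
        if best is None or np.linalg.norm(v)<np.linalg.norm(best[0]): best=(v,s)
    d=(np.array(gp)-L*x-o['tool_pos'])*100
    print('t',round(o['time'],2),'turn',best[0],'deg',round(np.degrees(np.linalg.norm(best[0])),1),'sgn',best[1],'delta cm',d,'|',round(np.linalg.norm(d),2),'w',o['width'],'F',o['wrist_force'],'q',o['joint_positions'])
DN=np.array([0,0,-1.])
E
python3 - <<'E'
from h import *
o=robot.get_obs();print(Ro.from_euler('xyz',o['ee_rot']).as_matrix())
for nm,g,y in [('rest',(.511,.332),5.8),('nest',(.5755,.1105),-9.5),('rack',(.52,-.335),-9.6)]:
    print(nm); goal([*g,.24],DN,yawv(y)[1])
E
```

```text
[[-0.0008  0.4076  0.9132]
 [-0.0014  0.9132 -0.4076]
 [-1.     -0.0016 -0.0002]]
rest
t 0.15 turn [ 0.0016 -0.0004  0.521 ] deg 29.9 sgn 1 delta cm [ 28.6857 -17.0176   1.6211] | 33.39 w 0.09370138519442733 F [-0.0858  0.1618  0.706 ] q [ 1.0479  0.0878  1.3719 -0.      1.6836 -0.1031]
nest
t 0.15 turn [ 0.0015 -0.0006  0.254 ] deg 14.6 sgn 1 delta cm [ 35.1357 -39.1676   1.6211] | 52.64 w 0.09370138519442733 F [-0.0858  0.1618  0.706 ] q [ 1.0479  0.0878  1.3719 -0.      1.6836 -0.1031]
rack
t 0.15 turn [ 0.0015 -0.0006  0.2523] deg 14.5 sgn 1 delta cm [ 29.5857 -83.7176   1.6211] | 88.81 w 0.09370138519442733 F [-0.0858  0.1618  0.706 ] q [ 1.0479  0.0878  1.3719 -0.      1.6836 -0.1031]
```

```bash
python3 -m pendant '{"turn":[[0,0,0.074],[0,0,0.074],[0,0,0.074],[0,0,0.074],[0,0,0.074],[0,0,0.074],[0,0,0.074],[0,0,0]],"delta_pos":[[4,-2.4,0],[4,-2.4,0],[4,-2.4,0],[4,-2.4,0],[4,-2.4,0],[4,-2.4,0],[4,-2.4,0],[0,0,0]],"gripper":[9.4,9.4,9.4,9.4,9.4,9.4,9.4,9.4]}'
python3 -c "
from h import *
snap('wrist','w_rest'); goal([.56,.11,.24],DN,yawv(-9.5)[1])"
```

```text
time: 1.15
tool_pos: [0.5065, 0.3323, 0.4034]
ee_rot: [-2.428, 1.569, -2.334]
wrist_force: [0.5, 0.7, 0.4]
width: 0.0943
t 1.2 turn [ 0.0002 -0.0019 -0.261 ] deg 15.0 sgn 1 delta cm [  5.4795 -22.3345   1.6317] | 23.05 w 0.09377553143163232 F [-0.6033  0.0052 -0.1319] q [ 0.4895  0.2117  1.2318  0.0005  1.6999 -1.1765]
```

View pics/w_rest.png

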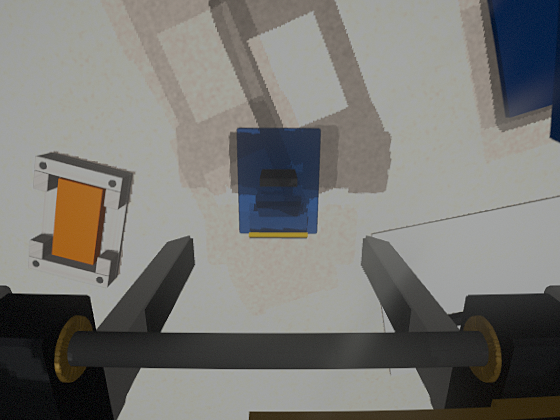

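The wrist view shows the rest base spanning (237–320, 128–235) with the yellow lip at (278,235). The nest is at left, about (80,215). Next I survey the nest.

```bash
python3 -m pendant '{"turn":[[0,0,-0.065],[0,0,-0.065],[0,0,-0.065],[0,0,-0.065],[0,0,0]],"delta_pos":[[1.4,-5.5,0],[1.4,-5.5,0],[1.4,-5.5,0],[1.3,-5.5,0],[0,0,0]],"gripper":[9.4,9.4,9.4,9.4,9.4]}'
python3 -c "
from h import *
snap('wrist','w_nest'); goal([.52,-.335,.27],DN,yawv(-9.6)[1])"
```

```text
time: 1.82
tool_pos: [0.5591, 0.1121, 0.4046]
ee_rot: [-2.336, 1.57, -2.502]
wrist_force: [-0.0, 0.5, -0.0]
width: 0.0942
t 1.88 turn [-0.001  -0.0005 -0.0042] deg 0.2 sgn 1 delta cm [ -3.8775 -44.8874   4.5309] | 45.28 w 0.09405592565700072 F [-0.3352  0.7392  0.488 ] q [ 0.1013  0.1325  1.321   0.0011  1.6884 -1.3059]
```

View pics/w_nest.png

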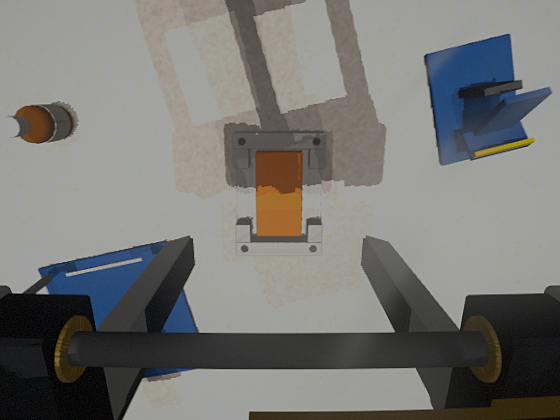

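The nest is centred in this view at about (279,192), with corner screws at (240,142), (316,142), (244,248) and (314,248).

```bash
python3 -m pendant '{"turn":[[0,0,0],[0,0,0],[0,0,0],[0,0,0],[0,0,0],[0,0,0],[0,0,0],[0,0,0]],"delta_pos":[[-0.5,-5,2],[-0.5,-5.6,2],[-0.5,-5.8,0.5],[-0.5,-5.8,0],[-0.5,-5.8,0],[-0.5,-5.8,0],[-0.5,-5.8,0],[-0.4,-5.3,0]],"gripper":[9.4,9.4,9.4,9.4,9.4,9.4,9.4,9.4]}'
python3 -m pendant '{"turn":[[0,0,0]],"delta_pos":[[0,0,0]],"gripper":[9.4]}'
python3 - <<'E'
from h import *
snap('wrist','w_rack'); goal([.52,-.335,.27],DN,yawv(-9.6)[1])
def comps(m,a=60):
    _,l,s,c=cv2.connectedComponentsWithStats(m.astype(np.uint8)); return [(l==i,s[i],c[i]) for i in range(1,len(s)) if s[i,4]>a]
for fn in ['w_rest','w_nest','w_rack']:
    o=np.load(f'pics/{fn}.npz'); W=cloud('wrist',o); im=o['im']; hsv=cv2.cvtColor(im,cv2.COLOR_RGB2HSV).astype(int);H,S,V=[hsv[...,i] for i in range(3)]
    X,Y,Z=[W[...,i] for i in range(3)]
    def rep(l,m):
        P=W[m]; 
        if len(P)<10: print(l,len(P));return
        r=cv2.minAreaRect(P[:,:2].astype(np.float32)); print(' ',l,len(P),'z',np.percentile(P[:,2],[5,50,95]),'c',np.array(r[0]),np.array(r[1]),round(r[2],1))
    reach=o['d']>.25
    print(fn,'table',np.median(Z[reach&(abs(Z)<.015)&(S<40)]))
    if fn!='w_rack':
        m=reach&(abs(X-.51)<.09)&(abs(Y-.332)<.09)&(H>100)&(H<125)&(S>120)&(Z>.003)&(Z<.014)
        for a,s,c in comps(m,100): rep('restbase',a)
        m=reach&(abs(X-.51)<.09)&(abs(Y-.332)<.09)&(H>20)&(H<33)&(S>150); rep('lip',m)
        m=reach&(abs(X-.575)<.1)&(abs(Y-.11)<.08)&(Z>.023)&(Z<.034)&(S<60); rep('rim',m)
        m=reach&(abs(X-.575)<.1)&(abs(Y-.11)<.08)&(H>8)&(H<20)&(S>150); rep('bed',m)
    m=reach&(abs(X-.631)<.04)&(Z>.14)&(Z<.18)&((H<6)|(H>173))&(S>150)
    for a,s,c in comps(m,15): rep('red',a)
    m=reach&(Y<-.25)&(Z>.1)&(Z<.118)
    for a,s,c in comps(m): rep('top',a)
E
```

```text
time: 2.88
tool_pos: [0.5211, -0.334, 0.4498]
ee_rot: [1.087, 1.57, 0.929]
wrist_force: [1.0, 0.3, -0.4]
width: 0.0939
time: 3.0
tool_pos: [0.5206, -0.3358, 0.4484]
ee_rot: [2.45, 1.569, 2.286]
wrist_force: [0.7, 0.9, -1.0]
width: 0.0939
t 3.05 turn [-0.0022 -0.0007 -0.0063] deg 0.4 sgn 1 delta cm [-0.0946 -0.09    0.1152] | 0.17 w 0.09412110166833937 F [-0.2546  0.7598 -0.5808] q [-0.6622  0.2403  1.109   0.0013  1.7942 -2.0714]
w_rest table 0.0002259529407377947
  restbase 1182 z [0.0067 0.008  0.0093] c [0.5117 0.3592] [0.1076 0.0517] 40.6
  restbase 493 z [0.0068 0.0081 0.0093] c [0.5458 0.2975] [0.0203 0.0549] 79.9
  lip 234 z [0.0507 0.0522 0.0535] c [0.5551 0.3358] [0.0038 0.0581] 5.0
  rim 3686 z [0.0248 0.0281 0.0294] c [0.5751 0.1092] [0.0965 0.1359] 80.2
  bed 3454 z [0.0193 0.021  0.0222] c [0.5747 0.1066] [0.0578 0.0942] 79.7
w_nest table 0.00010787626000696715
  restbase 5083 z [0.0065 0.0079 0.0093] c [0.499  0.3305] [0.0928 0.0908] 5.5
  lip 307 z [0.0476 0.0517 0.0532] c [0.5565 0.3369] [0.0073 0.0585] 4.2
  rim 3906 z [0.026  0.0279 0.0292] c [0.5752 0.1091] [0.0952 0.1356] 80.3
  bed 3817 z [0.0194 0.0208 0.022 ] c [0.5751 0.1103] [0.0499 0.0938] 80.7
w_rack table 0.00017126427089803054
  top 998 z [0.1082 0.11   0.1113] c [ 0.4619 -0.3267] [0.06   0.0139] 80.3
  top 995 z [0.103  0.1098 0.1111] c [ 0.52   -0.3364] [0.0591 0.0137] 80.6
  top 952 z [0.1021 0.1097 0.111 ] c [ 0.5791 -0.3468] [0.0591 0.0142] 80.0
```

View pics/w_rack.png

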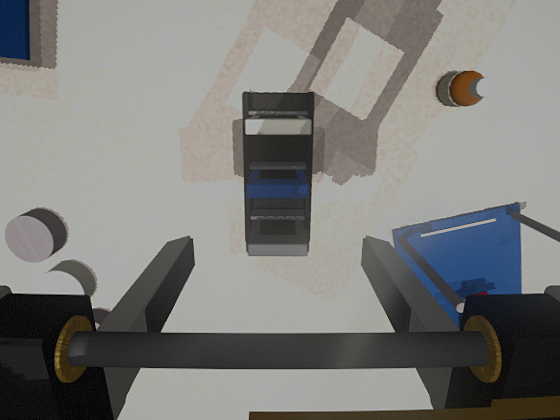

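The wrist camera puts the blue top edge at (0.520, -0.336), z 0.110 and 60 x 14 mm, as it should be. I descend and grip its sides from above.

```bash
python3 -m pendant '{"turn":[[0,0,-0.006],[0,0,0],[0,0,0],[0,0,0],[0,0,0],[0,0,0],[0,0,0],[0,0,0]],"delta_pos":[[-0.05,-0.05,-2],[0,0,-4],[0,0,-4],[0,0,-4],[0,0,-3],[0,0,-0.9],[0,0,0],[0,0,0]],"gripper":[9.4,9.4,9.4,9.4,9.4,9.4,9.4,9.4]}'
python3 -c "
from h import *
goal([.52,-.3364,.09],DN,yawv(-9.7)[1])"
```

```text
time: 4.05
tool_pos: [0.5204, -0.3349, 0.273]
ee_rot: [-0.428, 1.567, -0.595]
wrist_force: [0.2, 0.2, 0.6]
width: 0.0941
t 4.05 turn [ 0.002   0.003  -0.0025] deg 0.3 sgn 1 delta cm [-0.0432 -0.1502 -0.297 ] | 0.34 w 0.09406801963294435 F [0.1889 0.2466 0.6437] q [-0.6634  0.2958  1.3906  0.0003  1.4515 -2.0674]
```

```bash
python3 -m pendant '{"turn":[[0.002,0.003,-0.002],[0,0,0],[0,0,0],[0,0,0],[0,0,0],[0,0,0],[0,0,0]],"delta_pos":[[-0.05,-0.15,-0.3],[0,0,0],[0,0,0],[0,0,0],[0,0,0],[0,0,0],[0,0,0]],"gripper":[9.4,3,3,3,3,3,3]}'
python3 -c "
from h import *
goal([.52,-.3364,.09],DN,yawv(-9.7)[1])"
```

```text
time: 4.92
tool_pos: [0.5192, -0.3367, 0.2677]
ee_rot: [2.69, 1.567, 2.52]
wrist_force: [0.9, 0.3, -0.2]
width: 0.0599
t 4.92 turn [-0.0022 -0.003   0.0005] deg 0.2 sgn 1 delta cm [0.0819 0.0322 0.2268] | 0.24 w 0.059866868707388006 F [ 0.8598  0.2548 -0.1894] q [-0.6669  0.3017  1.394  -0.0002  1.4497 -2.0679]
```

Gripped at 59.9 mm. Lift.

```bash
python3 -m pendant '{"turn":[[0,0,0],[0,0,0],[0,0,0],[0,0,0],[0,0,0],[0,0,0],[0,0,0],[0,0,0]],"delta_pos":[[0,0,1],[0,0,2],[0,0,3],[0,0,4],[0,0,4],[0,0,4],[0,0,2],[0,0,0]],"gripper":[3,3,3,3,3,3,3,3]}'
python3 - <<'E'
from h import *
snap('side','s_lift');snap('scene','c_lift')
a=cv2.imread('pics/s_lift.png')[150:390,250:430];b=cv2.imread('pics/c_lift.png')[70:310,80:280]
cv2.imwrite('pics/lift.png',cv2.resize(np.hstack([a,b]),None,fx=2,fy=2))
goal([.631,-.115,.30],DN,yawv(3.5)[1])
E
```

```text
time: 5.92
tool_pos: [0.519, -0.3367, 0.4706]
ee_rot: [-0.665, 1.569, -0.835]
wrist_force: [-0.1, -1.2, -1.6]
width: 0.0601
t 6.03 turn [-0.0024 -0.0043  0.2309] deg 13.2 sgn 1 delta cm [11.1888 22.1746  1.3159] | 24.87 w 0.0598668797257547 F [ 0.0192  0.3251 -2.465 ] q [-0.667   0.2428  1.0706 -0.0002  1.8331 -2.068 ]
```

View pics/lift.png

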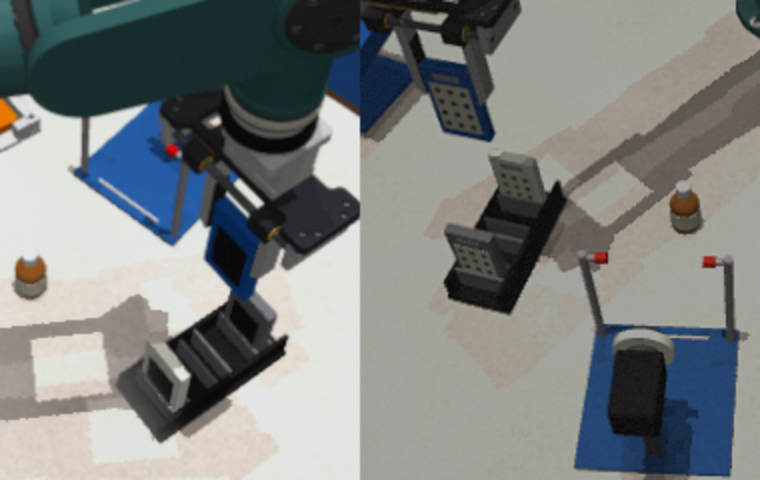

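The dish is held and the rack dishes are undisturbed. Move above the viewing point.

```bash
python3 -m pendant '{"turn":[[0,0,0.02],[0,0,0.03],[0,0,0.04],[0,0,0.04],[0,0,0.04],[0,0,0.04],[0,0,0.02],[-0.002,-0.004,0]],"delta_pos":[[1,2,0.3],[1.7,3.4,0.5],[1.9,3.7,0.5],[1.9,3.7,0],[1.9,3.7,0],[1.7,3.4,0],[1,2,0],[0.1,0.3,0]],"gripper":[3,3,3,3,3,3,3,3]}'
python3 -m pendant '{"turn":[[0,0,0],[0,0,0],[0,0,0],[0,0,0]],"delta_pos":[[0,0,-3],[0,0,-3],[0,0,-2],[0,0,0]],"gripper":[3,3,3,3]}'
cat > v.py <<'E'
import sys
from h import *
tag=sys.argv[1]
goal([.631,-.115,.1877],DN,yawv(3.5)[1])
o=robot.get_obs();print('grasp pt',o['tool_pos']+.18*Ro.from_euler('xyz',o['ee_rot']).as_matrix()[:,0])
ims=[]
for n,(r0,r1,c0,c1) in [('scene',(110,310,150,310)),('side',(120,320,240,400))]:
    im,d=snap(n,f'{tag}_{n}'); o=np.load(f'pics/{tag}_{n}.npz'); W=cloud(n,o); hsv=cv2.cvtColor(im,cv2.COLOR_RGB2HSV).astype(int);H,S,V=[hsv[...,i] for i in range(3)];X,Y,Z=[W[...,i] for i in range(3)]
    m=((H<6)|(H>173))&(S>150)&(V>90)&(abs(X-.631)<.04)&(Z>.13)&(Z<.19)
    _,l,s,c=cv2.connectedComponentsWithStats(m.astype(np.uint8))
    for i in range(1,len(s)):
        if s[i,4]>5:
            P=W[l==i]; print(n,'red',c[i],np.median(P,0),'y',P[:,1].min(),P[:,1].max())
    m=(H>100)&(H<125)&(S>130)&(V>40)&(abs(X-.631)<.05)&(Z>.07)&(Z<.33)&(abs(Y+.115)<.05)
    P=W[m]; 
    if len(P): print(n,'dish',len(P),'ctr pct',[np.percentile(P[:,i],[2,50,98]) for i in range(3)])
    ims.append(cv2.imread(f'pics/{tag}_{n}.png')[r0:r1,c0:c1])
cv2.imwrite(f'pics/{tag}.png',cv2.resize(np.hstack(ims),None,fx=2.4,fy=2.4))
E
python3 v.py va
```

```text
time: 7.02
tool_pos: [0.6318, -0.113, 0.4798]
ee_rot: [-2.738, 1.57, -2.675]
wrist_force: [0.3, -1.5, -2.0]
width: 0.0596
time: 7.52
tool_pos: [0.6305, -0.1159, 0.3981]
ee_rot: [3.044, 1.566, 3.102]
wrist_force: [0.1, -0.3, -2.0]
width: 0.0596
t 7.53 turn [-0.0002 -0.0045  0.0028] deg 0.3 sgn 1 delta cm [ 0.0503  0.0852 -3.0431] | 3.04 w 0.05962809938784021 F [ 0.1089 -0.2928 -2.0331] q [-0.2699  0.2948  1.1414 -0.001   1.7099 -1.8991]
grasp pt [ 0.6297 -0.1158  0.2181]
scene dish 441 ctr pct [array([0.6294, 0.6387, 0.6424]), array([-0.1416, -0.1106, -0.0843]), array([0.1444, 0.2297, 0.2421])]
side red [298.0667 199.6667] [ 0.6229 -0.0598  0.1633] y -0.0639863305404953 -0.05207680538556103
side red [335.6667 224.5333] [ 0.6305 -0.1721  0.1634] y -0.17829998775731887 -0.16596014178726076
side dish 446 ctr pct [array([0.6206, 0.6246, 0.6355]), array([-0.1456, -0.1183, -0.0868]), array([0.146 , 0.219 , 0.2428])]
```

View pics/va.png

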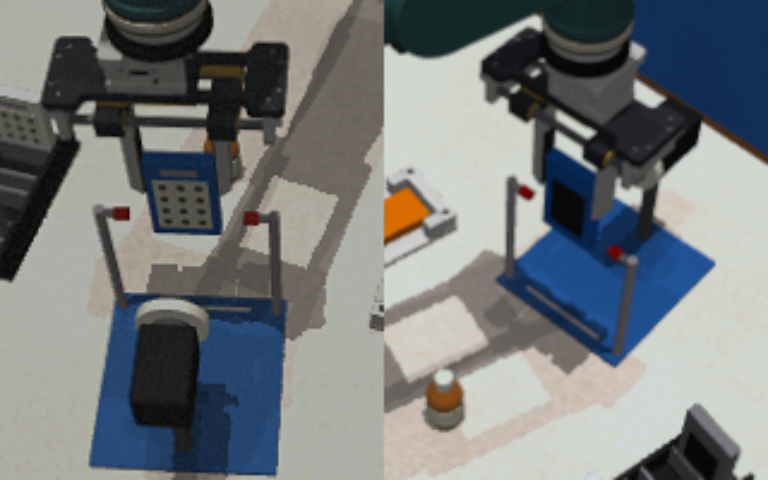

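Against the pointer tips in both views the lateral offset is within 1 mm. The dish hangs upright with its window towards the lens. I lower it to the viewing point.

```bash
python3 -m pendant '{"turn":[[0,-0.0045,0.003],[0,0,0],[0,0,0],[0,0,0],[0,0,0]],"delta_pos":[[0.05,0.05,-1],[0,0,-1.2],[0,0,-0.8],[0,0,0],[0,0,0]],"gripper":[3,3,3,3,3]}'
python3 v.py vb
```

```text
time: 8.25
tool_pos: [0.6317, -0.1142, 0.3708]
ee_rot: [-0.196, 1.565, -0.133]
wrist_force: [0.3, 0.7, -1.0]
width: 0.0597
t 8.25 turn [ 0.0007  0.0053 -0.0022] deg 0.3 sgn 1 delta cm [-0.0745 -0.0792 -0.3128] | 0.33 w 0.05966898603218875 F [ 0.3116  0.6777 -0.9646] q [-0.2673  0.2991  1.1897  0.0007  1.6475 -1.9013]
grasp pt [ 0.6327 -0.1143  0.1908]
scene dish 420 ctr pct [array([0.6326, 0.6419, 0.6457]), array([-0.1404, -0.1095, -0.0831]), array([0.1167, 0.2004, 0.2153])]
side red [298.2667 199.6667] [ 0.6228 -0.0602  0.1639] y -0.06585464262170337 -0.05382568939865873
side red [335.4615 224.6154] [ 0.6304 -0.1718  0.1635] y -0.17713074402091428 -0.1666694007409511
side dish 426 ctr pct [array([0.6244, 0.6277, 0.6405]), array([-0.1444, -0.1174, -0.0853]), array([0.1166, 0.1902, 0.2142])]
```

View pics/vb.png

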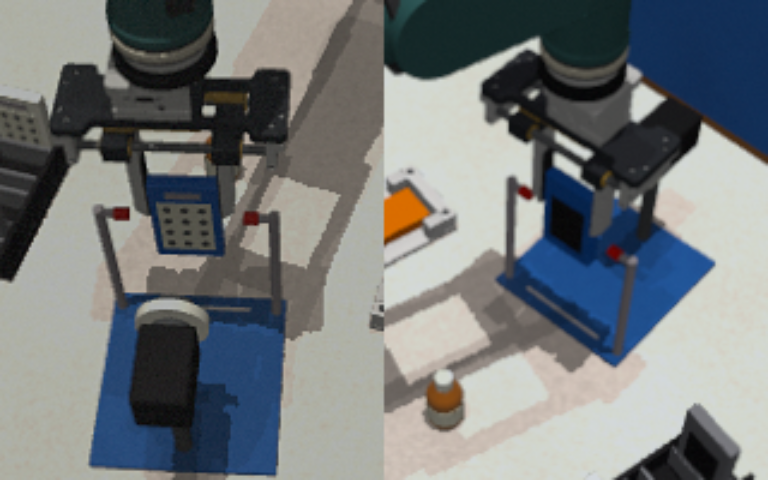

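```bash
python3 -m pendant '{"turn":[[0,0.003,0],[0,0,0],[0,0,0],[0,0,0]],"delta_pos":[[-0.15,-0.12,-0.3],[0,0,0],[0,0,0],[0,0,0]],"gripper":[3,3,3,3]}'
python3 v.py vc
python3 -c "
from h import *
for i in range(3): goal([.6305,-.1158,.1877],DN,yawv(3.5)[1]); robot.snapshot('side')"
```

```text
time: 8.85
tool_pos: [0.6302, -0.1154, 0.3678]
ee_rot: [-0.338, 1.568, -0.275]
wrist_force: [-0.2, -0.0, -1.5]
width: 0.06
t 8.85 turn [ 0.0006  0.0023 -0.0022] deg 0.2 sgn 1 delta cm [ 0.0811  0.0431 -0.0065] | 0.09 w 0.06000116798181777 F [-0.2124 -0.0428 -1.4856] q [-0.2696  0.298   1.1971 -0.      1.6441 -1.9037]
grasp pt [ 0.6306 -0.1155  0.1878]
scene dish 418 ctr pct [array([0.6303, 0.6395, 0.6432]), array([-0.1418, -0.1095, -0.084 ]), array([0.1141, 0.1971, 0.212 ])]
side red [298.0833 199.5833] [ 0.6241 -0.0591  0.1635] y -0.06367892601757558 -0.054422439852959026
side red [335.5833 224.75  ] [ 0.6299 -0.173   0.1639] y -0.1765014452255842 -0.16832594803051637
side dish 423 ctr pct [array([0.6219, 0.6252, 0.6361]), array([-0.1456, -0.1181, -0.0864]), array([0.1126, 0.1854, 0.2116])]
t 8.95 turn [ 0.0007  0.0023 -0.0022] deg 0.2 sgn 1 delta cm [ 0.032  -0.0351 -0.007 ] | 0.05 w 0.05973310239725634 F [-0.4604  0.1738 -1.4623] q [-0.2696  0.298   1.1971 -0.      1.6442 -1.9037]
t 9.0 turn [ 0.0007  0.0022 -0.0022] deg 0.2 sgn 1 delta cm [ 0.0304 -0.0366 -0.0061] | 0.05 w 0.059692898446779254 F [-0.0363  0.1564 -2.2016] q [-0.2696  0.298   1.1971 -0.0001  1.6441 -1.9037]
t 9.05 turn [ 0.0007  0.0022 -0.0021] deg 0.2 sgn 1 delta cm [ 0.0313 -0.034  -0.0036] | 0.05 w 0.06001299759986155 F [-0.1473  0.1824 -0.3513] q [-0.2696  0.298   1.1971 -0.0001  1.6442 -1.9036]
```

```bash
python3 -m pendant '{"turn":[[0,0,0],[0,0,0],[0,0,0],[0,0,0],[0,0,0],[0,0,0],[0,0,0],[0,0,0]],"delta_pos":[[0,0,0],[0,0,0],[0,0,0],[0,0,0],[0,0,0],[0,0,0],[0,0,0],[0,0,0]],"gripper":[3,3,3,3,3,3,3,3]}'
python3 -m pendant '{"turn":[[0,0,0],[0,0,0],[0,0,0],[0,0,0],[0,0,0],[0,0,0],[0,0,0],[0,0,0]],"delta_pos":[[0,0,0],[0,0,0],[0,0,0],[0,0,0],[0,0,0],[0,0,0],[0,0,0],[0,0,0]],"gripper":[3,3,3,3,3,3,3,3]}'
python3 -m pendant '{"turn":[[0,0,0],[0,0,0],[0,0,0],[0,0,0],[0,0,0],[0,0,0],[0,0,0],[0,0,0]],"delta_pos":[[0,0,0],[0,0,0],[0,0,0],[0,0,0],[0,0,0],[0,0,0],[0,0,0],[0,0,0]],"gripper":[3,3,3,3,3,3,3,3]}'
python3 - <<'E'
from h import *
# rest geometry from saved wrist views
for fn in ['w_rest','w_nest']:
    o=np.load(f'pics/{fn}.npz'); W=cloud('wrist',o); X,Y,Z=[W[...,i] for i in range(3)]
    near=(o['d']>.25)&(abs(X-.511)<.085)&(abs(Y-.332)<.075)
    P=W[near&(Z>.004)]; P=P[(P[:,2]<.011)]
    r=cv2.minAreaRect(P[:,:2].astype(np.float32)); print(fn,'base',np.array(r[0]),np.array(r[1]),r[2])
    P=W[near&(Z>.06)]; hsv=None
    c=P.mean(0); n=np.linalg.svd(P-c)[2][2]; n*=np.sign(n[2]); print(' board n',n,'tilt',np.degrees(np.arcsin(n[2])),'yaw',np.degrees(np.arctan2(n[1],n[0])),'c',c,'resid',np.std((P-c)@n),len(P),'zmax',P[:,2].max())
    hsv=cv2.cvtColor(o['im'],cv2.COLOR_RGB2HSV).astype(int);H,S=hsv[...,0],hsv[...,1]
    L=W[near&(H>20)&(H<33)&(S>150)]; ex,ey=yawv(5.3)
    print(' lip x-range',np.percentile(L@ex,[3,97]),'y',np.percentile(L@ey,[1,99]),'z',np.percentile(L[:,2],[3,97]))
    B=P; print(' board y',np.percentile(B@ey,[1,99]),'board plane x at z=.035:',(c@n-.035*n[2])/np.hypot(n[0],n[1]))
    for g in [(.511,.332,0)]: print('  base ctr in ex,ey',np.dot(g,ex),np.dot(g,ey))
E
```

```text
time: 10.1
tool_pos: [0.6302, -0.1155, 0.3677]
ee_rot: [-0.351, 1.569, -0.288]
wrist_force: [0.8, 0.2, -1.2]
width: 0.0597
time: 11.1
tool_pos: [0.6302, -0.1154, 0.3677]
ee_rot: [-0.358, 1.569, -0.294]
wrist_force: [0.3, -0.0, -1.2]
width: 0.0599
time: 12.1
tool_pos: [0.6302, -0.1155, 0.3677]
ee_rot: [-0.348, 1.569, -0.285]
wrist_force: [-0.8, 0.7, -1.9]
width: 0.0602
w_rest base [0.5115 0.3318] [0.1195 0.0903] 5.154278755187988
 board n [0.8166 0.0724 0.5727] tilt 34.93853463837587 yaw 5.06421190513578 c [0.5126 0.3319 0.0827] resid 0.0014964755698568624 711 zmax 0.09423493297205193
 lip x-range [0.582  0.5853] y [0.254 0.312] z [0.0502 0.0537]
 board y [0.2635 0.3027] board plane x at z=.035: 0.5732430252477598
  base ctr in ex,ey 0.5394823558045799 0.2833792296120883
w_nest base [0.5115 0.3315] [0.1199 0.0911] 5.292914390563965
 board n [0.8317 0.0383 0.5539] tilt 33.63554240571315 yaw 2.6389457904543523 c [0.5144 0.3292 0.0807] resid 0.00191091928803789 1113 zmax 0.09403316175076265
 lip x-range [0.5824 0.5883] y [0.2558 0.3122] z [0.047  0.0535]
 board y [0.2623 0.3026] board plane x at z=.035: 0.5594214956573821
  base ctr in ex,ey 0.5394823558045799 0.2833792296120883
```

The dish was held at the viewing point from 8.85 to 12.1 s, within 1 mm. Now the lift, and working out the rest approach. The base measures 120 x 90 mm, centred at (0.5115, 0.3317), yaw 5.2°.

```bash
cat > rest.py <<'E'
from h import *
ex,ey=yawv(5.2); ez=np.array([0,0,1.])
org=np.array([.5115,.3317,0]); s=-.5*ex+.866*ez; n=.866*ex+.5*ez
seat=org+.01106*ex+.0818*ez
E
python3 -m pendant '{"turn":[[0,0,0],[0,0,0],[0,0,0],[0,0,0]],"delta_pos":[[0,0,1],[0,0,3],[0,0,4],[0,0,3]],"gripper":[3,3,3,3]}'
python3 -c "
from rest import *
goal(seat+n*.0015+s*(.0277+.07),-s,ey)"
```

```text
time: 12.6
tool_pos: [0.6299, -0.1154, 0.4808]
ee_rot: [-0.34, 1.565, -0.276]
wrist_force: [0.3, -0.5, -0.1]
width: 0.0602
t 12.6 turn [ 0.0416 -0.5169  0.0274] deg 29.8 sgn 1 delta cm [-24.435   43.5601 -15.7795] | 52.38 w 0.060172289827945626 F [ 0.3155 -0.4529 -0.1479] q [-0.2696  0.2929  0.9813 -0.      1.862  -1.9037]
```

```bash
python3 -m pendant '{"turn":[[0,0,0],[0,0,0],[0,0,0],[0,0,0],[0,0,0],[0,0,0],[0,0,0],[0,0,0]],"delta_pos":[[-0.8,2.5,0],[-1.5,5,0],[-1.7,5.5,0],[-1.7,6,0],[-1.7,6,0],[-1.7,6,0],[-1.6,5.5,0],[-1.3,3.5,0]],"gripper":[3,3,3,3,3,3,3,3]}'
python3 -m pendant '{"turn":[[0.005,-0.065,0.003],[0.005,-0.065,0.003],[0.005,-0.065,0.003],[0.005,-0.065,0.004],[0.005,-0.065,0.004],[0.005,-0.065,0.004],[0.005,-0.065,0.003],[0.006,-0.062,0.003]],"delta_pos":[[-1.5,0.6,0],[-1.5,0.6,-1],[-1.5,0.6,-2],[-1.6,0.6,-2],[-1.6,0.6,-3],[-1.6,0.3,-3],[-1.6,0.2,-3],[-1.4,0.1,-1.5]],"gripper":[3,3,3,3,3,3,3,3]}'
python3 - <<'E'
from rest import *
goal(seat+n*.0015+s*(.0277+.07),-s,ey)
ims=[]
for nm,(r0,r1,c0,c1) in [('scene',(110,310,340,500)),('side',(60,260,100,260))]:
    snap(nm,'r1_'+nm); ims.append(cv2.imread(f'pics/r1_{nm}.png')[r0:r1,c0:c1])
cv2.imwrite('pics/r1.png',cv2.resize(np.hstack(ims),None,fx=2.4,fy=2.4))
E
```

```text
time: 13.6
tool_pos: [0.5077, 0.2879, 0.4762]
ee_rot: [-2.403, 1.57, -2.336]
wrist_force: [-0.1, -0.8, -1.7]
width: 0.0599
time: 14.6
tool_pos: [0.3842, 0.3203, 0.3185]
ee_rot: [-0.003, 1.055, 0.089]
wrist_force: [0.3, -0.5, -1.1]
width: 0.0598
t 14.6 turn [ 0.0022 -0.0074 -0.0012] deg 0.4 sgn 1 delta cm [ 0.1344 -0.009   0.4517] | 0.47 w 0.05979580634210683 F [ 0.3168 -0.5491 -1.0752] q [ 0.6629 -0.1128  1.7804 -0.3136  1.0512 -0.9022]
```

View pics/r1.png

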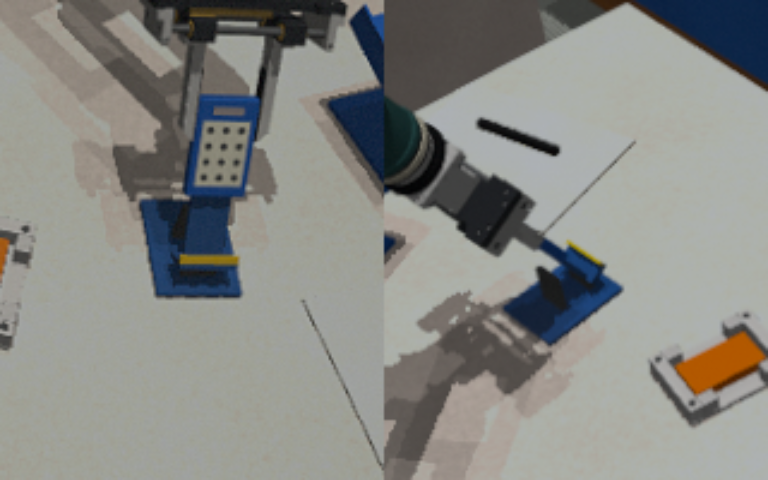

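Aligned: the dish hangs parallel to the board in both views. I slide it down the slope.

```bash
python3 -m pendant '{"turn":[[0.002,-0.007,-0.001],[0,0,0],[0,0,0],[0,0,0],[0,0,0],[0,0,0],[0,0,0]],"delta_pos":[[0.3,0.02,-0.2],[0.6,0.05,-1],[0.8,0.06,-1.4],[0.7,0.06,-1.2],[0.5,0.04,-0.7],[0.22,0.03,-0.25],[0,0,0]],"gripper":[3,3,3,3,3,3,3]}'
python3 - <<'E'
from rest import *
goal(seat+n*.0015+s*(.0277),-s,ey)
ims=[]
for nm,(r0,r1,c0,c1) in [('scene',(160,260,370,450)),('side',(130,230,130,210))]:
    snap(nm,'r2_'+nm); ims.append(cv2.imread(f'pics/r2_{nm}.png')[r0:r1,c0:c1])
cv2.imwrite('pics/r2.png',cv2.resize(np.hstack(ims),None,fx=4.5,fy=4.5))
E
```

```text
time: 15.58
tool_pos: [0.4186, 0.3232, 0.2751]
ee_rot: [0.004, 1.043, 0.093]
wrist_force: [-0.0, -0.2, -0.9]
width: 0.06
t 15.57 turn [-0.0022  0.004   0.0014] deg 0.3 sgn 1 delta cm [ 0.1798  0.0241 -1.2707] | 1.28 w 0.060046011437023504 F [-0.0481 -0.1623 -0.8997] q [ 0.6234 -0.018   1.7837 -0.3223  0.9356 -0.902 ]
```

View pics/r2.png

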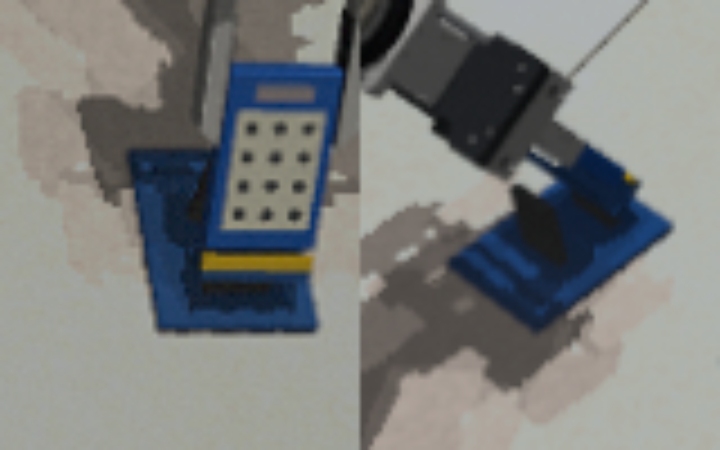

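```bash
python3 -m pendant '{"turn":[[0,0.003,0],[0,0,0],[0,0,0]],"delta_pos":[[-0.4,-0.04,-0.24],[0,0,0],[0,0,0]],"gripper":[3,3,3]}'
python3 -c "
from rest import *
goal(seat+n*.0015+s*(.0277),-s,ey)"
```

```text
time: 16.05
tool_pos: [0.4142, 0.3228, 0.2729]
ee_rot: [0.005, 1.046, 0.094]
wrist_force: [-0.0, -0.3, -2.1]
width: 0.06
t 16.05 turn [-0.0025  0.0014  0.0009] deg 0.2 sgn 1 delta cm [ 0.6165  0.062  -1.0524] | 1.22 w 0.06004374836871029 F [-0.0188 -0.3449 -2.1369] q [ 0.6278 -0.0235  1.7933 -0.3228  0.9347 -0.8972]
```

```bash
python3 -m pendant '{"turn":[[0,0,0],[0,0,0],[0,0,0],[0,0,0],[0,0,0]],"delta_pos":[[0.2,0.02,-0.35],[0.2,0.02,-0.35],[0.1,0.01,-0.17],[0,0,0],[0,0,0]],"gripper":[3,3,3,3,3]}'
python3 -c "
from rest import *
goal(seat+n*.0015+s*(.0277),-s,ey)"
```

```text
time: 16.68
tool_pos: [0.4194, 0.3233, 0.2641]
ee_rot: [0.004, 1.046, 0.093]
wrist_force: [0.8, -0.2, -1.1]
width: 0.0597
t 16.68 turn [-0.0023  0.0011  0.0013] deg 0.2 sgn 1 delta cm [ 0.0966  0.0154 -0.1698] | 0.2 w 0.059732473762601435 F [ 0.797  -0.1593 -1.0941] q [ 0.622  -0.0056  1.7944 -0.3246  0.9152 -0.8959]
```

Remaining 2 mm by the numbers; continue in small steps, watching the force.

```bash
python3 -m pendant '{"turn":[[0,0,0],[0,0,0],[0,0,0]],"delta_pos":[[0.1,0.01,-0.17],[0,0,0],[0,0,0]],"gripper":[3,3,3]}'
python3 - <<'E'
from rest import *
goal(seat+n*.0015+s*(.0277),-s,ey)
ims=[]
for nm,(r0,r1,c0,c1) in [('scene',(160,260,370,450)),('side',(130,230,130,210))]:
    snap(nm,'r3_'+nm); ims.append(cv2.imread(f'pics/r3_{nm}.png')[r0:r1,c0:c1])
cv2.imwrite('pics/r3.png',cv2.resize(np.hstack(ims),None,fx=4.5,fy=4.5))
E
```

```text
time: 17.05
tool_pos: [0.4204, 0.3233, 0.2624]
ee_rot: [0.004, 1.046, 0.093]
wrist_force: [0.8, 0.0, -1.6]
width: 0.0597
t 17.05 turn [-0.0023  0.0011  0.0013] deg 0.2 sgn 1 delta cm [-0.      0.0074  0.0013] | 0.01 w 0.05967274993258393 F [ 0.7949  0.0327 -1.6309] q [ 0.621  -0.0021  1.7946 -0.325   0.9114 -0.8957]
```

View pics/r3.png

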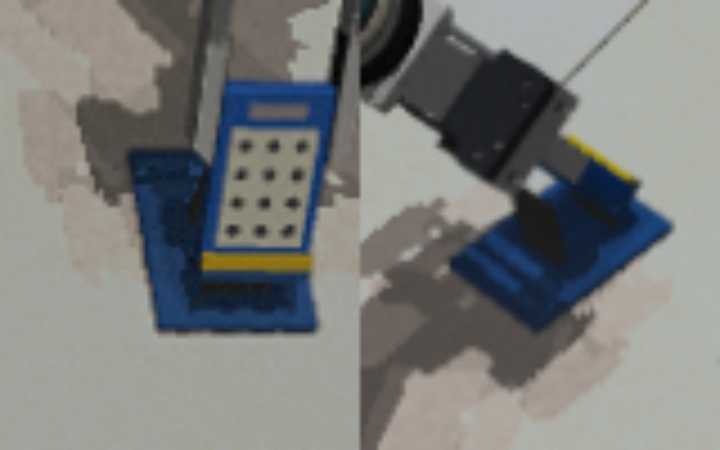

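```bash
python3 -m pendant '{"turn":[[0,0,0],[0,0,0],[0,0,0]],"delta_pos":[[0.06,0,-0.1],[0,0,0],[0,0,0]],"gripper":[3,3,3]}'; python3 -m pendant '{"turn":[[0,0,0],[0,0,0],[0,0,0]],"delta_pos":[[0.06,0,-0.1],[0,0,0],[0,0,0]],"gripper":[3,3,3]}'
python3 -c "
from rest import *
goal(seat+n*.0015+s*(.0277),-s,ey)"
```

```text
time: 17.52
tool_pos: [0.4207, 0.3234, 0.2623]
ee_rot: [0.005, 1.046, 0.093]
wrist_force: [-5.4, -1.3, 4.1]
width: 0.0601
time: 17.9
tool_pos: [0.4209, 0.3235, 0.2624]
ee_rot: [0.005, 1.046, 0.093]
wrist_force: [-10.2, -2.0, 10.1]
width: 0.0596
t 17.9 turn [-0.0027  0.0009  0.0018] deg 0.2 sgn 1 delta cm [-0.0514 -0.0081  0.0061] | 0.05 w 0.059646201275490994 F [-10.1804  -2.0318  10.1283] q [ 0.6205 -0.001   1.7936 -0.3245  0.9112 -0.8957]
```

Contact on the ledge exactly where predicted (about 14 N). I unload it, ease it towards the board and release.

```bash
python3 -m pendant '{"turn":[[0,0,0],[0,0,0],[0,0,0]],"delta_pos":[[-0.18,-0.02,0.09],[0,0,0],[0,0,0]],"gripper":[3,3,3]}'; python3 -m pendant '{"turn":[[0,0,0],[0,0,0],[0,0,0],[0,0,0],[0,0,0],[0,0,0]],"delta_pos":[[0,0,0],[0,0,0],[0,0,0],[0,0,0],[0,0,0],[0,0,0]],"gripper":[6.5,7,8,8,8,8]}'
python3 - <<'E'
from rest import *
goal(seat+n*.0015+s*(.0277),-s,ey)
ims=[]
for nm,(r0,r1,c0,c1) in [('scene',(160,260,370,450)),('side',(130,230,130,210))]:
    snap(nm,'r4_'+nm); ims.append(cv2.imread(f'pics/r4_{nm}.png')[r0:r1,c0:c1])
cv2.imwrite('pics/r4.png',cv2.resize(np.hstack(ims),None,fx=4.5,fy=4.5))
E
```

```text
time: 18.27
tool_pos: [0.4198, 0.3233, 0.2618]
ee_rot: [0.005, 1.046, 0.094]
wrist_force: [-3.1, -0.1, 4.5]
width: 0.06
time: 19.02
tool_pos: [0.4198, 0.3231, 0.2613]
ee_rot: [0.004, 1.046, 0.093]
wrist_force: [0.3, 0.6, -0.4]
width: 0.0802
t 19.02 turn [-0.0022  0.001   0.0012] deg 0.2 sgn 1 delta cm [0.0629 0.0276 0.1165] | 0.14 w 0.0801977745661824 F [ 0.3465  0.6112 -0.4447] q [ 0.6214 -0.0023  1.7973 -0.3257  0.9092 -0.8943]
```

View pics/r4.png

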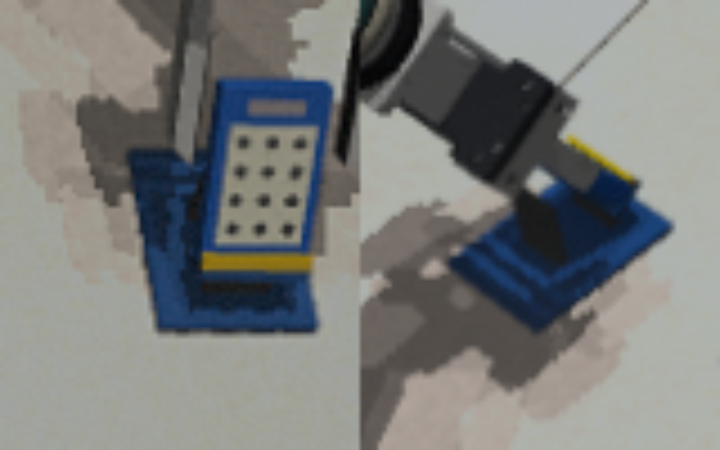

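Released; the dish leans on board and ledge, square. I retract along the slope.

```bash
python3 -m pendant '{"turn":[[0,0,0],[0,0,0],[0,0,0],[0,0,0],[0,0,0],[0,0,0]],"delta_pos":[[-0.5,-0.04,0.87],[-1,-0.1,1.73],[-1.5,-0.14,2.6],[-1.5,-0.14,2.6],[-1.5,-0.14,2.6],[0,0,3]],"gripper":[8,8,8,8.5,9.4,9.4]}'
cat >> rest.py <<'E'
a2=-.5*ex-.866*ez
E
python3 - <<'E'
from rest import *
snap('scene','r5_scene'); im=cv2.imread('pics/r5_scene.png')[160:260,370:470]; cv2.imwrite('pics/r5.png',cv2.resize(im,None,fx=4,fy=4))
goal(seat-a2*.084,a2,ey)
E
```

```text
time: 19.88
tool_pos: [0.3584, 0.3174, 0.3967]
ee_rot: [0.005, 1.046, 0.095]
wrist_force: [0.3, 0.8, 0.0]
width: 0.0937
t 19.93 turn [-0.1026  1.0526  0.0039] deg 60.6 sgn 1 delta cm [29.4514  2.6862 -9.1819] | 30.97 w 0.09427227225345085 F [1.7545 0.1888 2.6539] q [ 0.6957 -0.2033  1.6928 -0.3083  1.2122 -0.9198]
```

View pics/r5.png

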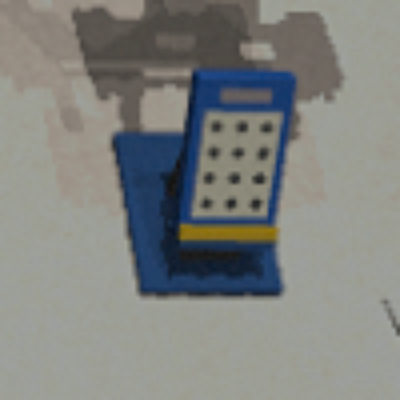

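The dish stands alone on the rest. I swing the tool over to the front side, high, so that it points back 30°.

```bash
python3 -m pendant '{"turn":[[-0.0128,0.1316,0],[-0.0128,0.1316,0],[-0.0128,0.1316,0],[-0.0128,0.1316,0],[-0.0128,0.1316,0],[-0.0128,0.1316,0],[-0.0128,0.1316,0],[-0.0128,0.1316,0.004]],"delta_pos":[[3,0.3,3],[3.8,0.3,2],[3.8,0.3,0],[3.8,0.4,0],[3.8,0.4,0],[3.8,0.4,0],[3.8,0.3,-2],[3.6,0.3,-3]],"gripper":[9.4,9.4,9.4,9.4,9.4,9.4,9.4,9.4]}'
python3 -m pendant '{"turn":[[0,0,0],[0,0,0]],"delta_pos":[[0,0,0],[0,0,0]],"gripper":[9.4,9.4]}'
python3 - <<'E'
from rest import *
goal(seat-a2*.084,a2,ey); snap('wrist','r6w')
E
```

```text
time: 20.92
tool_pos: [0.6548, 0.3445, 0.3961]
ee_rot: [-3.133, 1.038, -3.039]
wrist_force: [0.5, 0.1, -0.6]
width: 0.0938
time: 21.18
tool_pos: [0.6529, 0.3447, 0.3966]
ee_rot: [-3.132, 1.04, -3.037]
wrist_force: [-0.6, 0.6, 0.9]
width: 0.0939
t 21.18 turn [ 0.0056 -0.007  -0.0051] deg 0.6 sgn 1 delta cm [ 0.1096 -0.0004 -8.6135] | 8.61 w 0.0938857886762744 F [-0.5696  0.6221  0.86  ] q [ 0.3805  0.7309  0.5621  0.1961  2.3533 -1.1821]
```

View pics/r6w.png

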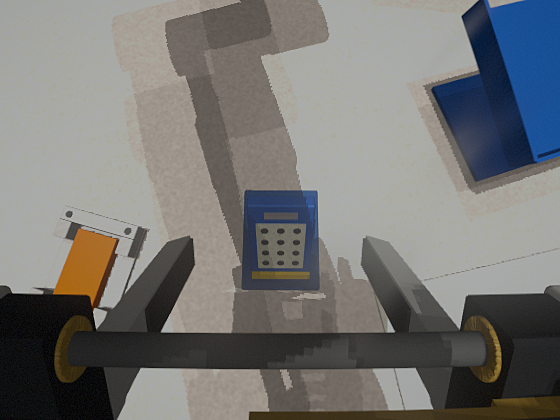

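The dish lies centred between the fingers, with its window panel at about (281,245). I measure its face and go down.

```bash
python3 - <<'E'
from rest import *
o=np.load('pics/r6w.npz'); W=cloud('wrist',o); d=(W-seat)
u,v,w=d@n,d@ey,d@s
m=(o['d']>.1)&(abs(u)<.015)&(abs(v)<.04)&(w>-.045)&(w<.06)
P=np.c_[v[m],w[m]]; print('normal off',np.percentile(u[m],[5,50,95]),'(expect .007)','ey',np.percentile(v[m],[1,99]),'s',np.percentile(w[m],[1,99]))
r=cv2.minAreaRect(P.astype(np.float32));print(r)
E
python3 -m pendant '{"turn":[[0.005,-0.007,-0.005],[0,0,0],[0,0,0],[0,0,0],[0,0,0]],"delta_pos":[[0.1,0,-2],[0,0,-3],[0,0,-2.5],[0,0,-1.1],[0,0,0]],"gripper":[9.4,9.4,9.4,9.4,9.4]}'
python3 -c "
from rest import *
goal(seat-a2*.004,a2,ey)"
```

```text
normal off [-0.0022  0.0076  0.0105] (expect .007) ey [-0.0292  0.0291] s [-0.043  0.051]
((-1.2740492820739746e-06, 0.003528553992509842), (0.09706401824951172, 0.06029634550213814), 89.95772552490234)
time: 21.85
tool_pos: [0.6535, 0.3447, 0.313]
ee_rot: [3.141, 1.05, -3.051]
wrist_force: [0.4, -0.7, 0.8]
width: 0.0937
t 21.85 turn [-0.0006  0.0024 -0.0005] deg 0.1 sgn 1 delta cm [-3.9336 -0.3708 -7.1841] | 8.2 w 0.09370657069068376 F [ 0.4253 -0.6683  0.7548] q [ 0.3796  0.7286  0.7283  0.174   2.1806 -1.2189]
```

The dish is on its seat within 1 mm (face offset 7.6 mm, sides ±29 mm, top at +51 mm). Advance.

```bash
python3 -m pendant '{"turn":[[0,0,0],[0,0,0],[0,0,0],[0,0,0],[0,0,0],[0,0,0],[0,0,0]],"delta_pos":[[-0.6,-0.06,-1.1],[-1,-0.09,-1.8],[-1.1,-0.1,-2],[-0.8,-0.08,-1.5],[-0.4,-0.04,-0.7],[0,0,0],[0,0,0]],"gripper":[9.4,9.4,9.4,9.4,9.4,9.4,9.4]}'
python3 - <<'E'
from rest import *
goal(seat-a2*.004,a2,ey); snap('wrist','r7w')
E
```

```text
time: 22.72
tool_pos: [0.6162, 0.3409, 0.24]
ee_rot: [-3.142, 1.048, -3.051]
wrist_force: [-0.3, 0.3, 0.4]
width: 0.0941
t 22.73 turn [-0.0001  0.0008  0.0004] deg 0.1 sgn 1 delta cm [-0.2039  0.0105  0.1168] | 0.24 w 0.0940878755298017 F [-0.3051  0.322   0.3675] q [ 0.3928  0.6724  0.9629  0.1646  2.0041 -1.2371]
```

View pics/r7w.png

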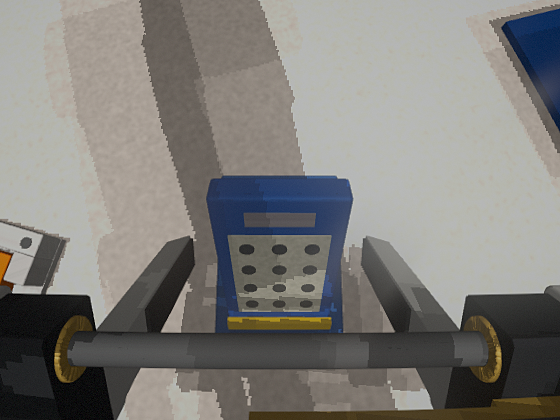

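```bash
python3 -m pendant '{"turn":[[0,0,0],[0,0,0],[0,0,0],[0,0,0],[0,0,0],[0,0,0],[0,0,0]],"delta_pos":[[-0.2,0,0.12],[0,0,0],[0,0,0],[0,0,0],[0,0,0],[0,0,0],[0,0,0]],"gripper":[9.4,9.4,3,3,3,3,3]}'
python3 -m pendant '{"turn":[[0,0,0]],"delta_pos":[[0,0,0]],"gripper":[3]}'
python3 - <<'E'
from rest import *
goal(seat-a2*.004,a2,ey)
o=robot.get_obs(); Rt=Ro.from_euler('xyz',o['ee_rot']).as_matrix()
Rd=np.c_[n,ey,s]; np.savez('grip.npz',R=Rt.T@Rd,p=Rt.T@(seat-o['tool_pos'])); print(Rt.T@(seat-o['tool_pos'])); print(Rt.T@Rd)
E
```

```text
time: 23.65
tool_pos: [0.6137, 0.3409, 0.2395]
ee_rot: [-3.14, 1.045, -3.05]
wrist_force: [-0.5, 0.5, -1.3]
width: 0.0602
time: 23.78
tool_pos: [0.6137, 0.3409, 0.2394]
ee_rot: [-3.14, 1.045, -3.05]
wrist_force: [0.3, 0.2, 0.3]
width: 0.0597
t 23.77 turn [ 0.001  -0.0019  0.0004] deg 0.1 sgn 1 delta cm [0.0397 0.0159 0.1708] | 0.18 w 0.05966605976819305 F [0.2959 0.1645 0.3295] q [ 0.3939  0.6686  0.9704  0.1652  2.0031 -1.2361]
[ 0.1823  0.0002 -0.0001]
[[-0.867  -0.0005 -0.4983]
 [-0.      1.     -0.0009]
 [ 0.4983 -0.0007 -0.867 ]]
```

```bash
python3 -m pendant '{"turn":[[0,0,0],[0,0,0],[0,0,0],[0,0,0],[0,0,0],[0,0,0],[0,0,0],[0,0,0]],"delta_pos":[[-0.2,-0.02,0.5],[-0.35,-0.03,0.8],[-0.35,-0.03,0.8],[0,0,1.5],[0.5,0,3],[0.5,0,4],[0,0,4],[0,0,2]],"gripper":[3,3,3,3,3,3,3,3]}'
cat > nest.py <<'E'
from h import *
ex,ey=yawv(-9.7); ez=np.array([0,0,1.]); norg=np.array([.5752,.1092,0])
g=np.load('grip.npz')
def place(c):
    # dish z -> -ex, dish x -> up, dish y = z cross x
    Rd=np.c_[ez,np.cross(-ex,ez),-ex]; Rt=Rd@g['R'].T; goal(c-Rt@g['p'],Rt[:,0],Rt[:,1],L=0,flip=1)
E
python3 - <<'E'
from nest import *
place(norg+ez*.13)
ims=[]
for nm,(r0,r1,c0,c1) in [('scene',(60,260,340,500)),('side',(40,240,100,260))]:
    snap(nm,'n1_'+nm); ims.append(cv2.imread(f'pics/n1_{nm}.png')[r0:r1,c0:c1])
cv2.imwrite('pics/n1.png',cv2.resize(np.hstack(ims),None,fx=2.4,fy=2.4))
E
```

```text
time: 24.78
tool_pos: [0.6144, 0.3398, 0.4103]
ee_rot: [3.14, 1.051, -3.053]
wrist_force: [-0.5, 0.3, -1.7]
width: 0.0597
t 24.77 turn [-0.0425 -1.0434 -0.2371] deg 61.4 sgn 1 delta cm [-12.8603 -21.546  -12.2181] | 27.91 w 0.059672951800748344 F [-0.4856  0.3416 -1.7315] q [ 0.3924  0.6178  0.7087  0.2014  2.3049 -1.1714]
```

View pics/n1.png

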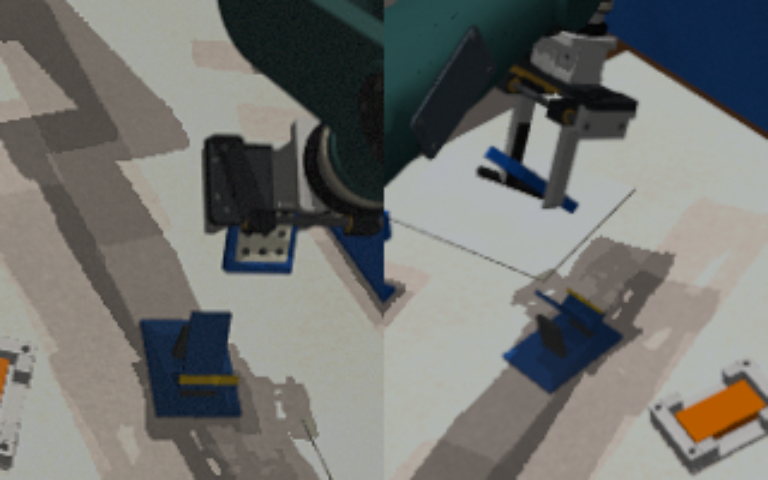

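```bash
python3 -m pendant '{"turn":[[-0.0053,-0.1304,-0.0296],[-0.0053,-0.1304,-0.0296],[-0.0053,-0.1304,-0.0296],[-0.0053,-0.1304,-0.0296],[-0.0053,-0.1304,-0.0296],[-0.0053,-0.1304,-0.0296],[-0.0053,-0.1304,-0.0296],[-0.0053,-0.1304,-0.0296]],"delta_pos":[[-1.6,-2.7,0],[-1.6,-2.7,0],[-1.6,-2.7,0],[-1.6,-2.7,-1],[-1.6,-2.7,-2],[-1.6,-2.7,-3],[-1.6,-2.7,-3],[-1.6,-2.6,-3]],"gripper":[3,3,3,3,3,3,3,3]}'
python3 -m pendant '{"turn":[[0,0,0],[0,0,0]],"delta_pos":[[0,0,0],[0,0,0]],"gripper":[3,3]}'
cat > nv.py <<'E'
import sys
from nest import *
tag=sys.argv[1]; h=float(sys.argv[2]); place(norg+ez*h); ims=[]
o=robot.get_obs(); Rt=Ro.from_euler('xyz',o['ee_rot']).as_matrix(); print('pred dish c',o['tool_pos']+Rt@g['p'],'xaxis',Rt@g['R'][:,0])
for nm,(r0,r1,c0,c1) in [('scene',(140,290,270,400)),('side',(120,270,170,300))]:
    im,d=snap(nm,f'{tag}_{nm}'); ims.append(cv2.imread(f'pics/{tag}_{nm}.png')[r0:r1,c0:c1])
    q=np.load(f'pics/{tag}_{nm}.npz'); W=cloud(nm,q); hsv=cv2.cvtColor(im,cv2.COLOR_RGB2HSV).astype(int);H,S,V=[hsv[...,i] for i in range(3)]
    e=W-norg; u,v,z=e@ex,e@ey,W[...,2]
    m=(H>100)&(H<125)&(S>130)&(V>40)&(abs(u)<.08)&(abs(v)<.045)&(z>h-.06)&(z<h+.06)
    m=cv2.morphologyEx(m.astype(np.uint8),cv2.MORPH_CLOSE,np.ones((9,9)))>0
    m&=(abs(u)<.08)&(abs(v)<.05)&(z>h-.05)&(z<h+.05)
    if m.sum()>30:
        P=W[m]; c=P.mean(0); A=np.c_[u[m],v[m],np.ones(m.sum())]; k=np.linalg.lstsq(A,z[m],rcond=None)[0]
        for _ in range(4):
            r=z[m]-A@k; ok=abs(r)<.003; k=np.linalg.lstsq(A[ok],z[m][ok],rcond=None)[0]
        print(nm,m.sum(),'face slope u,v deg',np.degrees(k[:2]),'z0',k[2],'u',np.percentile(u[m],[1,99]),'v',np.percentile(v[m],[1,99]))
cv2.imwrite(f'pics/{tag}.png',cv2.resize(np.hstack(ims),None,fx=3,fy=3))
E
python3 nv.py n2 .13
```

```text
time: 25.88
tool_pos: [0.4851, 0.1241, 0.2835]
ee_rot: [-0.002, 1.053, -0.174]
wrist_force: [0.7, -0.9, -1.3]
width: 0.0599
time: 26.12
tool_pos: [0.4876, 0.1254, 0.2871]
ee_rot: [0.001, 1.053, -0.17]
wrist_force: [0.9, 0.5, -1.9]
width: 0.0597
t 26.12 turn [-0.0012 -0.0038  0.001 ] deg 0.2 sgn 1 delta cm [-0.1848 -0.1062  0.1026] | 0.24 w 0.05973871706194305 F [ 0.9344  0.4775 -1.9196] q [ 0.1921 -0.0987  1.833  -0.2207  0.9299 -1.1182]
pred dish c [0.5764 0.1104 0.1286] xaxis [ 0.0038 -0.0012  1.    ]
scene 530 face slope u,v deg [1.5509 0.3575] z0 0.13633702282883461 u [-0.0441  0.0528] v [-0.0263  0.0325]
side 147 face slope u,v deg [1.1403 1.2167] z0 0.13732048305141534 u [-0.0211  0.0469] v [-0.0314  0.0278]
```

View pics/n2.png

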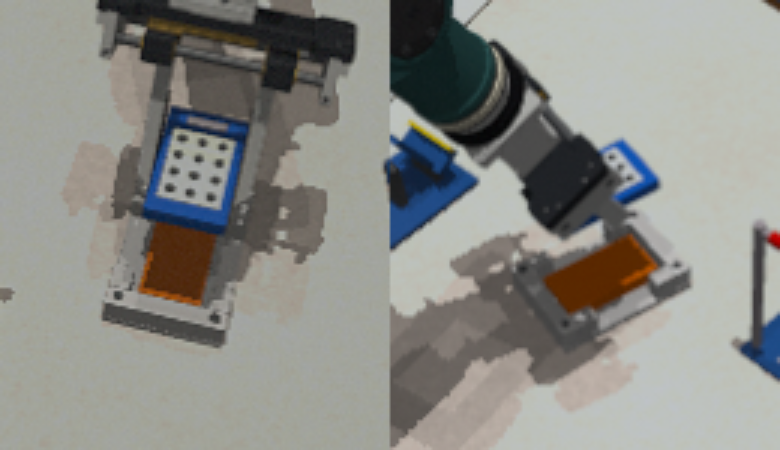

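The dish hangs flat over the nest, its face within about 1° of level. I lower it to just above the rim and check the alignment.

```bash
python3 -m pendant '{"turn":[[0,0.006,0],[0,0,0],[0,0,0],[0,0,0],[0,0,0],[0,0,0],[0,0,0]],"delta_pos":[[-0.18,-0.1,-1],[0,0,-2],[0,0,-2.5],[0,0,-2],[0,0,-1],[0,0,0],[0,0,0]],"gripper":[3,3,3,3,3,3,3]}'
python3 nv.py n3 .040
```

```text
time: 27.1
tool_pos: [0.4857, 0.1242, 0.2016]
ee_rot: [-0.002, 1.059, -0.173]
wrist_force: [0.7, 0.6, -1.9]
width: 0.0597
t 27.1 turn [-0.0005 -0.0097  0.0011] deg 0.6 sgn 1 delta cm [ 0.0106  0.0124 -0.3508] | 0.35 w 0.0597468602676525 F [ 0.7036  0.6234 -1.8777] q [ 0.1901 -0.0061  1.9314 -0.2585  0.7495 -1.0618]
pred dish c [0.5735 0.1091 0.0426] xaxis [ 0.0097 -0.0005  0.9999]
scene 488 face slope u,v deg [ 1.5041 -0.0396] z0 0.05040779415776219 u [-0.0487  0.0506] v [-0.0282  0.0307]
side 139 face slope u,v deg [ 1.506  -0.1528] z0 0.051353639864091014 u [0.0067 0.0436] v [-0.0329  0.0277]
```

View pics/n3.png

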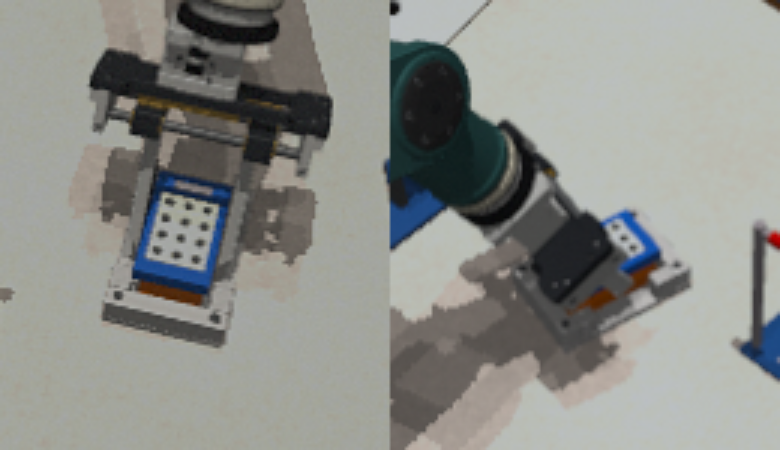

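```bash
python3 -c "
from h import *
snap('wrist','n3w')
a=cv2.imread('pics/n3_scene.png')[190:260,295:365]; cv2.imwrite('pics/n3c.png',cv2.resize(a,None,fx=8,fy=8,interpolation=cv2.INTER_CUBIC))"
```

```text
(no output)
```

View pics/n3w.png

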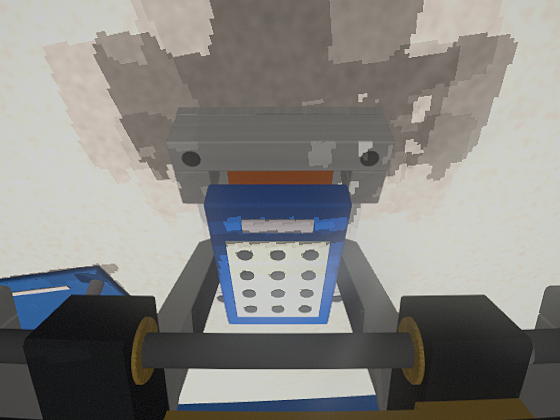

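View pics/n3c.png

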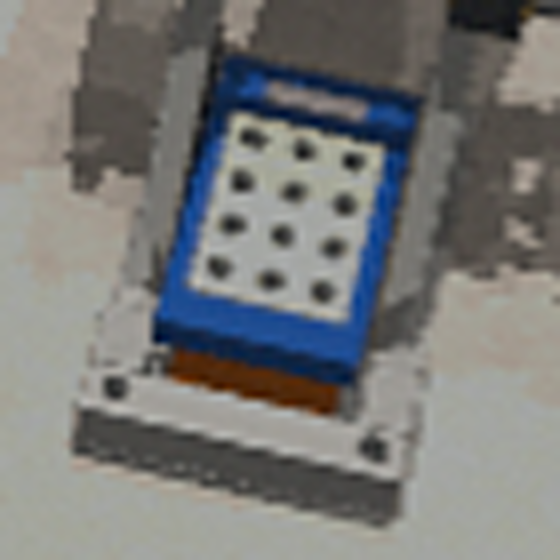

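The wrist view shows the nest's mid-line at column 280.5 and the dish's at about 278, so the dish sits about 1 mm to −y. The tilt reading I check against the nest rim in the same cameras.

Run:
```python
from nest import *
def fit(W,m,lbl):
    e=W-norg; u,v,z=(e@ex)[m],(e@ey)[m],W[...,2][m]; A=np.c_[u,v,np.ones(len(u))]; k=np.linalg.lstsq(A,z,rcond=None)[0]
    for _ in range(5):
        ok=abs(z-A@k)<.002; k=np.linalg.lstsq(A[ok],z[ok],rcond=None)[0]
    print(lbl,ok.sum(),'slope deg',np.degrees(k[:2]),'z0',k[2],'u',np.percentile(u[ok],[1,99]),'v',np.percentile(v[ok],[1,99]))
for fn,nm in [('scene0','scene'),('side0','side'),('w_nest','wrist'),('n3w','wrist'),('n3_scene','scene')]:
    o=np.load(f'pics/{fn}.npz'); W=cloud(nm,o); e=W-norg; u,v,z=e@ex,e@ey,W[...,2]; S=cv2.cvtColor(o['im'],cv2.COLOR_RGB2HSV)[...,1]
    box=(abs(u)<.071)&(abs(v)<.05)&(o['d']>.08)
    fit(W,box&(z>.022)&(z<.034)&(S<60),fn+' rim')
    if fn[0]=='n': fit(W,box&(abs(u)<.055)&(abs(v)<.032)&(z>.043)&(z<.06),fn+' face')
```

```text
scene0 rim 543 slope deg [-0.3072 -0.3421] z0 0.027835234432247224 u [-0.0649  0.0692] v [-0.044   0.0494]
side0 rim 332 slope deg [-0.1728 -0.0853] z0 0.028026916256849808 u [-0.0692  0.0655] v [-0.0476  0.0467]
w_nest rim 3712 slope deg [ 0.032  -0.0343] z0 0.027832986997031593 u [-0.0669  0.0671] v [-0.0471  0.0464]
n3w rim 9453 slope deg [ 0.2224 -0.0261] z0 0.02819293760594686 u [-0.0677  0.0611] v [-0.0465  0.0463]
n3w face 15400 slope deg [2.3182 0.0111] z0 0.05122436771906828 u [-0.0521  0.0443] v [-0.0305  0.0281]
n3_scene rim 312 slope deg [0.0929 0.11  ] z0 0.027505834716114088 u [-0.0615  0.0702] v [-0.0441  0.0495]
n3_scene face 699 slope deg [ 1.9668 -0.6443] z0 0.0507410093421472 u [-0.0489  0.049 ] v [-0.0277  0.0313]
```

The dish's far end is 2° high, as both cameras show against the rim, and the dish is about 2 mm short in x and 1 mm in y. I correct it in place, above the rim.

```bash
python3 -m pendant '{"turn":[[0.003,0.0175,0],[0.003,0.0175,0],[0,0,0],[0,0,0]],"delta_pos":[[0.38,0,0.16],[0.38,0,0.16],[0,0,0],[0,0,0]],"gripper":[3,3,3,3]}'
cat > nw.py <<'E'
import sys
from nest import *
snap('wrist',sys.argv[1]); snap('scene',sys.argv[1]+'s')
def fit(W,m,lbl):
    e=W-norg; u,v,z=(e@ex)[m],(e@ey)[m],W[...,2][m]; A=np.c_[u,v,np.ones(len(u))]; k=np.linalg.lstsq(A,z,rcond=None)[0]
    for _ in range(5):
        ok=abs(z-A@k)<.002; k=np.linalg.lstsq(A[ok],z[ok],rcond=None)[0]
    r=cv2.minAreaRect(np.c_[u,v][ok].astype(np.float32))
    print(lbl,ok.sum(),'slope deg',np.degrees(k[:2]),'z0',k[2],'u',np.percentile(u[ok],[1,99]),'v',np.percentile(v[ok],[1,99]),'rect',np.array(r[0]),np.array(r[1]),round(r[2],1))
for fn,nm in [(sys.argv[1],'wrist'),(sys.argv[1]+'s','scene')]:
    o=np.load(f'pics/{fn}.npz'); W=cloud(nm,o); e=W-norg; u,v,z=e@ex,e@ey,W[...,2]; S=cv2.cvtColor(o['im'],cv2.COLOR_RGB2HSV)[...,1]
    box=(abs(u)<.073)&(abs(v)<.05)&(o['d']>.08); lo,hi=float(sys.argv[2]),float(sys.argv[3])
    fit(W,box&(z>.022)&(z<.032)&(S<60),nm+' rim'); fit(W,box&(abs(u)<.056)&(abs(v)<.034)&(z>lo)&(z<hi),nm+' face')
E
python3 nw.py n4 .04 .06
```

```text
time: 27.75
tool_pos: [0.4926, 0.124, 0.2036]
ee_rot: [-0.004, 1.097, -0.176]
wrist_force: [-0.2, 0.0, -0.9]
width: 0.0599
wrist rim 9721 slope deg [ 0.2095 -0.0319] z0 0.028142547195837798 u [-0.0676  0.0626] v [-0.0465  0.0464] rect [-0.0001 -0.0003] [0.0956 0.1366] 89.6
wrist face 15438 slope deg [ 0.1584 -0.0236] z0 0.049736193191293195 u [-0.0508  0.0455] v [-0.0298  0.029 ] rect [-0.0017 -0.0002] [0.0679 0.1004] 89.2
scene rim 318 slope deg [-0.351  -0.7859] z0 0.028175047888518982 u [-0.065  0.07 ] v [-0.0439  0.0496] rect [0.0023 0.0029] [0.1381 0.0941] 0.0
scene face 734 slope deg [-0.6428 -0.0285] z0 0.049393526840631065 u [-0.0472  0.05  ] v [-0.0271  0.032 ] rect [0.0012 0.0008] [0.0656 0.1012] 88.9
```

Level and aligned within 1 mm now; a last small shift, then lower into the recess.

```bash
python3 -m pendant '{"turn":[[0,0,0],[0,0,0],[0,0,0],[0,0,0]],"delta_pos":[[0.09,0.02,-0.3],[0,0,-0.4],[0,0,0],[0,0,0]],"gripper":[3,3,3,3]}'
python3 nw.py n5 .032 .055
python3 -m pendant '{"turn":[[0,0,0],[0,0,0],[0,0,0]],"delta_pos":[[0,0,-0.25],[0,0,0],[0,0,0]],"gripper":[3,3,3]}'
```

```text
time: 28.35
tool_pos: [0.4934, 0.1242, 0.1966]
ee_rot: [-0.005, 1.096, -0.175]
wrist_force: [0.7, 0.2, -0.8]
width: 0.0594
wrist rim 10699 slope deg [ 0.1618 -0.037 ] z0 0.02811892731504747 u [-0.0676  0.0619] v [-0.0463  0.0463] rect [-0.0003 -0.0004] [0.0951 0.1365] 89.5
wrist face 15429 slope deg [ 0.1398 -0.0341] z0 0.04268792495903828 u [-0.0501  0.0462] v [-0.0293  0.0294] rect [-0.0007  0.0001] [0.1005 0.0679] 0.2
scene rim 353 slope deg [-0.07   -0.2429] z0 0.027788597985253172 u [-0.0657  0.0697] v [-0.0441  0.0496] rect [0.0016 0.0028] [0.1378 0.0944] 0.1
scene face 708 slope deg [-0.6156 -0.2191] z0 0.04264430459473248 u [-0.0458  0.0514] v [-0.0264  0.0326] rect [0.0019 0.0019] [0.101  0.0623] 0.1
time: 28.82
tool_pos: [0.4935, 0.1243, 0.1942]
ee_rot: [-0.004, 1.096, -0.175]
wrist_force: [-0.3, -0.2, -1.6]
width: 0.0597
```

View pics/n5.png

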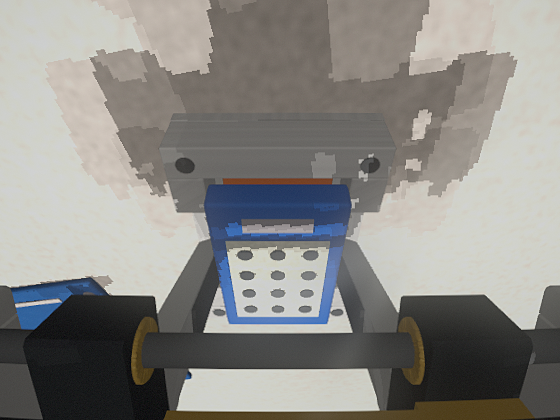

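Aligned to about 0.3 mm in both axes and no contact force. Lower onto the bed.

```bash
python3 -m pendant '{"turn":[[0,0,0],[0,0,0],[0,0,0],[0,0,0]],"delta_pos":[[0,0,-0.2],[0,0,-0.1],[0,0,0],[0,0,0]],"gripper":[3,3,3,3]}'
python3 -m pendant '{"turn":[[0,0,0],[0,0,0],[0,0,0]],"delta_pos":[[0,0,-0.15],[0,0,0],[0,0,0]],"gripper":[3,3,3]}'
python3 nw.py n6 .028 .05
```

```text
time: 29.32
tool_pos: [0.4935, 0.1242, 0.1912]
ee_rot: [-0.004, 1.096, -0.175]
wrist_force: [-0.2, -0.3, -1.4]
width: 0.0598
time: 29.7
tool_pos: [0.4935, 0.1242, 0.1897]
ee_rot: [-0.004, 1.096, -0.175]
wrist_force: [0.3, 0.5, -1.5]
width: 0.0598
wrist rim 12095 slope deg [ 0.0679 -0.0459] z0 0.028004535403422275 u [-0.0676  0.066 ] v [-0.0462  0.0461] rect [-0.0003  0.0005] [0.1366 0.0949] 0.5
wrist face 15430 slope deg [ 0.1674 -0.0324] z0 0.03579833090090479 u [-0.05    0.0463] v [-0.0293  0.0294] rect [-0.0006  0.    ] [0.0678 0.1008] 89.9
scene rim 411 slope deg [-0.1413  0.1077] z0 0.02771053437770597 u [-0.0657  0.0698] v [-0.0441  0.0494] rect [0.0019 0.0026] [0.0945 0.1379] 89.9
scene face 731 slope deg [-0.5338 -0.2974] z0 0.03559155245506583 u [-0.0469  0.0514] v [-0.0268  0.0324] rect [ 0.0022 -0.0002] [0.1012 0.067 ] 0.4
```

```bash
python3 -m pendant '{"turn":[[0,0,0],[0,0,0],[0,0,0]],"delta_pos":[[0,0,-0.1],[0,0,0],[0,0,0]],"gripper":[3,3,3]}'
```

```text
time: 30.18
tool_pos: [0.4936, 0.1243, 0.1891]
ee_rot: [-0.004, 1.095, -0.175]
wrist_force: [-0.5, 0.0, 0.7]
width: 0.0596
```

Contact with the bed. Release and back out along the fingers.

```bash
python3 -m pendant '{"turn":[[0,0,0],[0,0,0],[0,0,0],[0,0,0],[0,0,0],[0,0,0]],"delta_pos":[[0,0,0],[0,0,0],[0,0,0],[0,0,0],[0,0,0],[0,0,0]],"gripper":[6.4,7,8,8.4,8.4,8.4]}'
python3 -m pendant '{"turn":[[0,0,0],[0,0,0],[0,0,0],[0,0,0],[0,0,0],[0,0,0]],"delta_pos":[[-0.45,0.08,0.89],[-0.9,0.16,1.78],[-1.35,0.24,2.7],[-1.35,0.24,2.7],[-0.9,0.1,2.7],[0,0,0]],"gripper":[8.4,8.4,8.4,8.4,5,0]}'
python3 - <<'E'
from nest import *
goal(norg+ez*.06,DN,ey,L=.199)
E
python3 nw.py n7 .028 .05
```

```text
time: 30.92
tool_pos: [0.4935, 0.1242, 0.1887]
ee_rot: [-0.004, 1.096, -0.175]
wrist_force: [0.1, -0.4, 0.5]
width: 0.0836
time: 31.68
tool_pos: [0.4442, 0.1328, 0.2997]
ee_rot: [0.002, 1.09, -0.169]
wrist_force: [-0.2, -0.6, 0.4]
width: 0.0674
t 31.68 turn [0.0807 0.4742 0.0016] deg 27.6 sgn 1 delta cm [13.102  -2.3577 -4.0747] | 13.92 w 0.06741585692775073 F [-0.1522 -0.5505  0.3773] q [ 0.2266 -0.1935  1.8831 -0.2119  1.0134 -1.101 ]
wrist rim 4906 slope deg [-0.0787 -0.0314] z0 0.02791622877431325 u [-0.0673  0.0665] v [-0.0471  0.0467] rect [-0.0001 -0.0003] [0.0954 0.1357] 89.9
wrist face 6595 slope deg [0.2289 0.0074] z0 0.03496220566444393 u [-0.0496  0.0478] v [-0.0292  0.029 ] rect [-0.0004 -0.0001] [0.0598 0.1008] 89.9
scene rim 509 slope deg [-0.282  -0.8547] z0 0.02800140250984572 u [-0.0653  0.0701] v [-0.0439  0.0493] rect [0.0021 0.0028] [0.0944 0.1372] 89.8
scene face 706 slope deg [-0.2403 -0.4608] z0 0.034866766327614825 u [-0.046   0.0521] v [-0.026   0.0325] rect [0.0034 0.0032] [0.0601 0.1036] 89.9
```

View pics/n7.png

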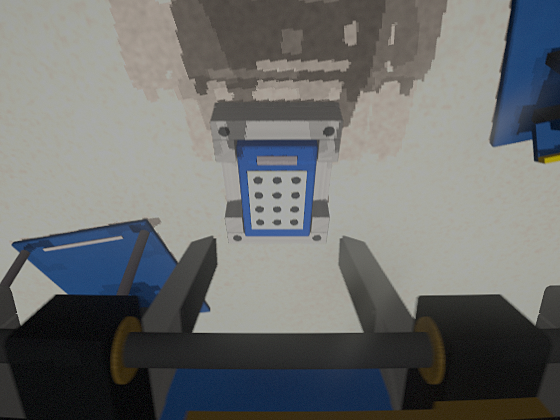

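The dish lies in the recess, level, its face 7 mm above the rim. I set the tool vertical with the fingers closed over the middle.

```bash
python3 -m pendant '{"turn":[[0.016,0.095,0],[0.016,0.095,0],[0.016,0.095,0],[0.016,0.095,0],[0.016,0.094,0.002],[0,0,0],[0,0,0]],"delta_pos":[[2.4,-0.4,1],[2.7,-0.5,0],[2.7,-0.5,0],[2.7,-0.5,-1],[2.6,-0.45,-2],[0,0,-2],[0,0,0]],"gripper":[0,0,0,0,0,0,0]}'
python3 -c "
from nest import *
goal(norg+ez*.036,DN,ey,L=.199)"
```

```text
time: 32.65
tool_pos: [0.5743, 0.1085, 0.2517]
ee_rot: [-2.759, 1.555, -2.928]
wrist_force: [0.2, 0.3, 1.3]
width: 0.0004
t 32.65 turn [ 0.0033 -0.0154 -0.0006] deg 0.9 sgn 1 delta cm [ 0.0852  0.0709 -1.674 ] | 1.68 w 0.0004321338536826798 F [0.2009 0.303  1.299 ] q [ 0.0902  0.2454  1.498  -0.002   1.4139 -1.3116]
```

```bash
python3 -m pendant '{"turn":[[0.003,-0.015,0],[0,0,0],[0,0,0],[0,0,0],[0,0,0]],"delta_pos":[[0.08,0.07,-0.8],[0,0,-0.7],[0,0,-0.3],[0,0,0],[0,0,0]],"gripper":[0,0,0,0,0]}'
python3 -m pendant '{"turn":[[0,0,0],[0,0,0],[0,0,0],[0,0,0]],"delta_pos":[[0,0,-0.15],[0,0,-0.15],[0,0,-0.1],[0,0,0]],"gripper":[0,0,0,0]}'
python3 -c "
from nest import *
goal(norg+ez*.028,DN,ey,L=.199)"
```

```text
time: 33.28
tool_pos: [0.5758, 0.1097, 0.2389]
ee_rot: [0.232, 1.562, 0.064]
wrist_force: [0.4, 0.8, -0.4]
width: 0.0004
time: 33.78
tool_pos: [0.5758, 0.1096, 0.2343]
ee_rot: [0.229, 1.563, 0.061]
wrist_force: [-0.7, -0.8, 0.8]
width: 0.0004
t 33.77 turn [-0.0005  0.0082 -0.0013] deg 0.5 sgn 1 delta cm [-0.0562 -0.0441 -0.7349] | 0.74 w 0.00042095539101973833 F [-0.6808 -0.8372  0.8378] q [ 0.0915  0.2559  1.5217 -0.0003  1.3558 -1.3112]
```

```bash
python3 -m pendant '{"turn":[[0,0,0],[0,0,0],[0,0,0],[0,0,0],[0,0,0],[0,0,0]],"delta_pos":[[0,0,-0.1],[0,0,-0.1],[0,0,-0.1],[0,0,-0.1],[0,0,0],[0,0,0]],"gripper":[0,0,0,0,0,0]}'
python3 -m pendant '{"turn":[[0,0,0],[0,0,0],[0,0,0],[0,0,0],[0,0,0],[0,0,0]],"delta_pos":[[0,0,-0.1],[0,0,-0.1],[0,0,-0.1],[0,0,0],[0,0,0],[0,0,0]],"gripper":[0,0,0,0,0,0]}'
python3 nw.py n8 .024 .04
```

```text
time: 34.52
tool_pos: [0.5758, 0.1096, 0.2304]
ee_rot: [0.233, 1.562, 0.065]
wrist_force: [-1.4, -1.3, 3.5]
width: 0.0004
time: 35.28
tool_pos: [0.5758, 0.1096, 0.2275]
ee_rot: [0.226, 1.562, 0.058]
wrist_force: [-0.7, -0.1, 3.8]
width: 0.0001
wrist rim 13546 slope deg [ 0.6071 -0.0384] z0 0.028716451477213134 u [-0.0667  0.0252] v [-0.0462  0.0463] rect [-0.0058  0.0001] [0.1223 0.0956] 0.0
wrist face 13122 slope deg [ 0.3659 -0.0426] z0 0.02840742724137494 u [-0.0555  0.0291] v [-0.0325  0.0325] rect [-0.0003  0.    ] [0.1113 0.068 ] 0.0
scene rim 624 slope deg [ 0.0118 -0.1808] z0 0.028007680005842004 u [-0.0639  0.0698] v [-0.0437  0.0491] rect [0.0026 0.0025] [0.0941 0.1374] 90.0
scene face 539 slope deg [ 0.4625 -0.1858] z0 0.02800487397364691 u [-0.0457  0.0553] v [-0.033   0.0327] rect [ 0.0033 -0.0004] [0.1059 0.0678] 0.5
```

Nearly at the stop (tip at 28.5 mm). Press on until the force rises.

```bash
python3 -m pendant '{"turn":[[0,0,0],[0,0,0],[0,0,0]],"delta_pos":[[0,0,-0.1],[0,0,0],[0,0,0]],"gripper":[0,0,0]}'
python3 -m pendant '{"turn":[[0,0,0],[0,0,0],[0,0,0]],"delta_pos":[[0,0,-0.1],[0,0,0],[0,0,0]],"gripper":[0,0,0]}'
python3 -m pendant '{"turn":[[0,0,0],[0,0,0],[0,0,0]],"delta_pos":[[0,0,-0.1],[0,0,0],[0,0,0]],"gripper":[0,0,0]}'
```

```text
time: 35.75
tool_pos: [0.5758, 0.1097, 0.2274]
ee_rot: [0.225, 1.562, 0.057]
wrist_force: [-2.2, -0.4, 7.8]
width: 0.0009
time: 36.12
tool_pos: [0.5758, 0.1096, 0.2274]
ee_rot: [0.218, 1.562, 0.05]
wrist_force: [-4.4, -1.2, 11.3]
width: 0.0002
time: 36.5
tool_pos: [0.5758, 0.1097, 0.2273]
ee_rot: [0.217, 1.561, 0.049]
wrist_force: [-6.7, -0.7, 15.5]
width: 0.0005
```

```bash
python3 -m pendant '{"turn":[[0,0,0],[0,0,0],[0,0,0]],"delta_pos":[[0,0,-0.1],[0,0,0],[0,0,0]],"gripper":[0,0,0]}'
python3 -m pendant '{"turn":[[0,0,0],[0,0,0],[0,0,0],[0,0,0],[0,0,0],[0,0,0],[0,0,0],[0,0,0]],"delta_pos":[[0,0,0.4],[0,0,1],[0,0,2],[0,0,4],[0,0,4],[0,0,4],[-2,0,4],[0,0,0]],"gripper":[0,0,0,0,0,0,0,0]}'
python3 nw.py n9 .024 .033
python3 - <<'E'
from nest import *
o=np.load('pics/n9.npz'); W=cloud('wrist',o); e=W-norg; u,v,z=e@ex,e@ey,W[...,2]; ok=o['d']>.1
S=cv2.cvtColor(o['im'],cv2.COLOR_RGB2HSV)[...,1]
for l,c in [('dish-u end',(u>-.045)&(u<-.035)&(abs(v)<.02)),('dish+u end',(u<.045)&(u>.035)&(abs(v)<.02)),('mid',(abs(u)<.02)&(abs(v)<.02)),('rim -u',(u<-.055)&(u>-.065)&(abs(v)<.03)),('rim +u',(u>.055)&(u<.065)&(abs(v)<.03))]: print(l,np.median(z[ok&c]),(ok&c).sum())
print(robot.get_obs()['time'])
E
```

```text
time: 36.88
tool_pos: [0.5758, 0.1097, 0.2273]
ee_rot: [0.211, 1.561, 0.043]
wrist_force: [-7.1, -1.7, 19.3]
width: 0.0004
time: 37.88
tool_pos: [0.5555, 0.1098, 0.4218]
ee_rot: [0.251, 1.554, 0.084]
wrist_force: [0.2, -0.7, 1.0]
width: 0.0005
wrist rim 5497 slope deg [ 0.0747 -0.0165] z0 0.02829802496184215 u [-0.0665  0.0648] v [-0.0466  0.0463] rect [-0.0003 -0.0002] [0.1346 0.0951] 0.0
wrist face 5149 slope deg [ 0.0907 -0.012 ] z0 0.02828060051825224 u [-0.0558  0.0544] v [-0.0324  0.0323] rect [-0.0001 -0.0001] [0.0676 0.1121] 89.7
scene rim 891 slope deg [-0.1287  0.0167] z0 0.02805681398341985 u [-0.0654  0.0692] v [-0.0436  0.0488] rect [0.0021 0.0028] [0.0945 0.1385] 89.7
scene face 769 slope deg [-0.2067  0.2323] z0 0.028138272309412363 u [-0.0553  0.055 ] v [-0.0325  0.0326] rect [0.0001 0.0001] [0.112  0.0675] 0.1
dish-u end 0.028287207933059527 332
dish+u end 0.028214845322596382 281
mid 0.028841345288997178 1375
rim -u 0.027963354754015568 515
rim +u 0.02785942090394028 137
37.975
```

View pics/n9.png

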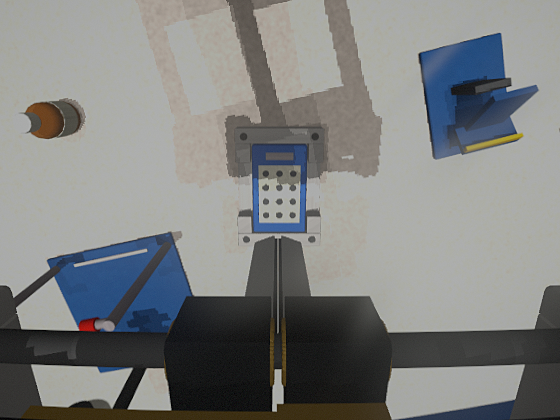

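View pics/n9s.png

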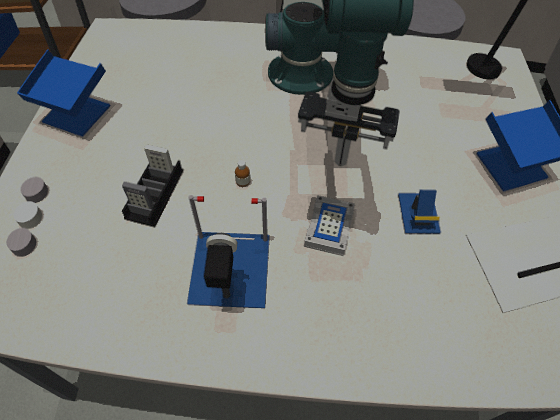

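The dish face reads within about 0.3 mm of the rim, level, and the press had reached a hard stop. The rack dishes and the bottle stand in place, and the robot is clear. Hand in.

```bash
python3 -c "
from bench import robot
print(robot.close_job(), robot.get_obs()['time'])"
```

```text
the job is handed in; nothing more can be done
the job is handed in; nothing more can be done
```

The blue dish is flush in the nest with its window up, and I handed the job in at about 38 s on the robot clock. I made no drop, and the wrist force reported after each move never passed about 21 N.

**Camera:** I gripped the dish by its sides from above and held it at the viewing point for about 3.2 s. The arm held its pose to about 0.1 mm. The dish was within about 1 mm of centre between the pointers by my measurements, upright and with its window to the lens.

**Rest and second grip:** I set it on the slanted rest and released it. The wrist camera showed it within about 1 mm of the seat. I then took it again from the front, square to its sides, to lay it flat.

**Nest:** After this second lift the dish was about 2° out of level and 1–2 mm off the nest's axis, so I corrected that above the rim. I laid it on the raised bed, released it, and pressed with closed fingers until the height stopped changing while the force rose to about 19 N.

**Last checks:**
- **Flush:** the dish ends read 28.2–28.3 mm and the rim 27.9–28.0 mm, level.
- **Middle:** the middle of the window read 28.8 mm, probably the panel or depth noise.
- **Surroundings:** the other two dishes are in their slots, the bottle stands in place, and the robot is touching nothing.

**Disagreement:** The fixed cameras differed from the wrist camera by 2–4 mm in absolute position. I relied on the wrist camera and on offsets measured within a single picture. The viewing-point depth came from the fixed cameras only, so it is the least certain figure, to about 2 mm.

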